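# Tip the denture brush out of its case and lay it on the soap rack

### The arm

A 6-joint arm with a two-finger parallel gripper is mounted at the origin on the work surface. World frame = base frame: x ahead of the robot, y to its left, z up, the work surface at z = 0. Lengths are in m, angles in rad, forces in N, time in s.
With the tool pointing down it reaches from about 0.425 to 0.95 m from the base axis. Payload 3.5 kg.
Tool frame: the origin (TCP) lies midway between the tips of the shut fingers; the grasp point (between the pads) lies 19 mm behind it; z points along the fingers, x is the direction in which the jaws open and shut, and the axes are right-handed (so a half turn about z gives the same grasp; the last joint's range is limited). The gripper opens to 85 mm and grips with 20 to 120 N. Pads are 22 mm wide; open, the fingers measure 114 mm over their backs; the gripper's body (76 mm by 85 mm) begins 54 mm behind the grasp point. The pads swing forward as they close: fully open they stand 13 mm farther back than shut.
Start: joints at [-0.15, 0.286, 1.577, -0, 1.279, -0.15], TCP at [0.675, 0, 0.231] pointing down, gripper open.
Joint ranges: [-2.77, 2.77], [-0.9, 2.22], [0.21, 2.48], [-1.53, 4.67], [0.24, 2.81], [-2.84, 2.84]. Speed limits (rad/s): [2.79, 2.79, 3.14, 3.14, 3.14, 3.14].

### API

Orientations are given as a unit quaternion [x, y, z, w].
In Python, from plant import readout, optics, ctrl gives the robot as it stands. The module is installed in compiled form; this text tells all that it offers.
- The arm moves only by the shell command python3 -m crank 'ROWS' [OPENING] [FORCE]. ROWS is text: rows parted by semicolons, each of 6 numbers parted by spaces: the shift along the tool's x, y, z in mm, then the turn, a rotation vector about the tool's x, y, z in rad. In form: dx dy dz ax ay az; .... A call has 1 to 5 rows; each row shifts and turns the commanded pose from where the row before left it, along the tool's axes as they then stand; what a row does not reach is not made up. A row lasts 1/8 s, in which the tool goes at most 62.5 mm and 10.7 degrees, less where a joint would pass 70% of its speed; a pose out of reach is approached as far as the arm can. A call is refused whole if a number of a shift passes 62.5 or a number of a turn 0.188, either way. A call with a gripper value outside its range is refused whole. OPENING is the opening, from -1 (shut) to 1 (fully open), set as the call begins (- or left out, the last holds). The fingers move at their own pace and stop on an object; FORCE is the grip in N (left out, the last holds). Time passes only in rows, so rows that do not move let the fingers close. It gives the time, the measured TCP pose, the force and the opening at its end, in the units of the state.
- readout.get_state(): the state, without advancing time (a new reading comes with each control period).
- optics.read_camera(name): name is "scene" or "side" or "wrist"; returns the picture (420x560x3 uint8, red, green, blue); there is no depth.
- optics.calibration(name): a dict with "mtx" (3x3 intrinsics, pixels), "dist_coeffs" ([k1, k2, p1, p2, k3] as OpenCV has them; the pictures are not rectified), "rvec" (rotation vector, rad) and "tvec" (3), from world to camera coordinates, as OpenCV has them; the wrist camera has in their place "tool_from_camera" (4x4, takes a point from camera to tool coordinates, whose origin is the TCP and whose axes are the tool frame's). Camera axes: x right, y down, z forward; pixel columns grow to the right and rows downward; lengths in m; the calibration is good to about 2 mm. A picture is of the moment at which its call begins: read the wrist's pose just before it. calibration takes no time and is no camera call.
- ctrl.sign_off(): hands the job in, once; it reports no verdict.
Trained networks look in the newest picture that a camera, given by its name, has taken for a name from the list of things; names that differ only in an ending like _2 or _b are one class to them, and where a whole thing is asked for, a point or a joint stands for the part that bears it (a point fixed in the world has none). Each returns a list of dicts, best first, with "p" (0 to 1); they miss things now and then, are a little off and sometimes report something else, mostly with a low value. They report only what shows in the picture. A call takes as long as a camera call. They do not tell look-alikes from the thing itself.
- optics.recognise(camera, thing): "xy" ([column, row] as shares, 0 to 1, of the picture: columns of its width, rows of its height, amid what is visible of it).
The state is a dict: "time": time; "qpos": joint angles; "dq": joint speeds; "joint_efforts": joint torques, N m; "eef_pos": TCP position; "tcp_rot": TCP orientation; "contact_force": force on the tool from outside, world axes, zero at the start; "wrist_torque": the same for the moment, N m; "opening": opening from 0.0 (shut) to 1.0 (fully open).
Only numpy, scipy, OpenCV 4.12 (cv2) and the standard library are available. Lean on these libraries where they do the work, as an engineer would, in place of code of your own. Each camera call takes 0.05 s, during which the arm holds its last target.

### The job

The denture brush is too deep in its grey case to be reached. Lift the case and tip it well over, mouth down, so that the brush slides part of the way out, and lay the case back flat and right way up on the sill with the handle still sticking out; let go of it, then take the brush by the exposed handle, draw it out and lay it gently on the soap rack, lengthwise inside the rim with its bristles up. Drop nothing, and leave the pot, the tumbler, the glasses holder and the comb where they stand.

Things in the scene. Friction and masses are not known exactly. Their poses are not given: they have to be found in the camera images.
- case_center (a point): Grey plastic brush case, a rectangular tube, loose, lying at any yaw; 172 mm long (x), 40 wide (y), 42 high (z), 0.22 kg; walls and floor 3 mm, closed by a 4 mm wall at its -x end, open at +x (the mouth); inside 34 wide, 36 high. A 12 mm slot along its top starts 28 mm from the closed end and runs out at the mouth. The point is its centre, 21 mm above its underside.
- case_mouth (a point): Centre of the open mouth of the case, 86 mm along +x from the case's centre, axes as the case's (+x points out of the mouth). The brush starts to slide at 12 to 18 degrees of tilt and then runs right out unless its end meets something, such as the sill close below the mouth.
- brush_center (a point): Wooden denture brush, loose, at the start inside the case, bristles up, handle towards the mouth, end 19 to 28 mm inside. Its back is a bar 140 long (x), 24 wide (y), 18 mm high (z); bristles stand 12 mm above it from 7 to 65 mm on the -x side of its middle. The point is the bar's centre; x to the handle end, z to the bristles. 0.09 kg; friction in the case 0.2 to 0.3, on the sill about 0.6.
- brush_handle_end (a point): Middle of the brush's handle end face, 70 mm along +x from the brush's centre.
- rack_center (a point): Stainless wire soap rack, fixed, 194 mm long (x), 106 mm wide (y): a level bed of round cross wires 20 mm apart, its top 28 mm above the sill, with a rim wire all round (inside 182 by 94 mm) whose top is 43 mm above the sill. The point is the middle of the bed, on top of its wires. The brush belongs on the bed inside the rim, along x either way round.
- pot: Tall navy lidded denture pot, loose, 92 mm across, 150 mm high; origin at the centre of its underside. Bystander.
- tumbler: Clear acrylic tumbler, loose, 74 mm across the rim, 100 mm high; origin at the centre of its underside. Bystander.
- holder: Chrome holder, loose, 80 mm round base and thin post, with a clip at the top holding a pair of reading glasses by the bridge; the glasses spread 132 mm along its y axis (24 mm thick), from 94 to 136 mm above the sill; origin at the centre of its underside. Bystander.
- comb: Brown plastic comb, loose, lying flat, 180 mm long (x), 33 mm wide, 5 mm thick; origin at the centre of its underside. Bystander.
There are look-alikes about, which are no part of the job. Of the things that look like the part that bears case_center, the larger one is meant. Of the things that look like the part that bears brush_center, take the one that is farthest to the robot's left at the start.

How it is judged:
On the way, in this order (a step that is already met when the one before it is completed fails the run):
1. the case is held tipped mouth down by more than 17 degrees and the handle stands 20 to 105 mm out of the mouth (angle between case_center's own x axis and vertical above 1.8708 rad and contact force between case and the fingers above 0.5 N and x of brush_handle_end in the frame of case_mouth between 0.02 and 0.105 m), for 0.1 s.
2. the case lies flat on the sill, let go and at rest, with the handle still standing 20 to 105 mm out of its mouth (angle between case_center's own z axis and vertical below 0.08 rad and height (world z) of case_center below 0.026 m and contact force between case and the fingers below 0.05 N and linear speed of case below 0.02 m/s and x of brush_handle_end in the frame of case_mouth between 0.02 and 0.105 m), for 0.1 s.
3. the brush is held in the fingers, clear out of the case (contact force between brush and the fingers above 0.5 N and (x of brush_center in the frame of case_mouth above 0.075 m or distance between brush_center and case_mouth above 0.12 m)), for 0.1 s.
At the end, for the whole second after the job is handed in: The brush lies at rest on the bed of the rack, bristles up (within 7 degrees), within 20 degrees of the rack's length, its centre within 22 mm of the bed's middle lengthwise and 36 mm across, released; the empty case lies flat, right way up, on the sill, at rest (x of brush_center in the frame of rack_center between -0.022 and 0.022 m and y of brush_center in the frame of rack_center between -0.036 and 0.036 m and z of brush_center in the frame of rack_center between 0.004 and 0.014 m and angle between the x axis of brush_center and the x axis of rack_center, either way round below 0.35 rad and angle between brush_center's own z axis and vertical below 0.12 rad and linear speed of each of brush, case below 0.02 m/s and contact force between brush and the fingers below 0.05 N and angle between case_center's own z axis and vertical below 0.08 rad and height (world z) of case_center below 0.026 m); the robot touches nothing.
It fails at once if the pot, tumbler, glasses holder or comb is shifted by more than 25 mm or tipped over (distance of any of pot, tumbler, holder, comb from where it was at the start of the episode above 0.025 m or angle between any of pot, tumbler, holder, comb's own z axis and vertical above 0.35 rad).
It fails at once if the brush is dropped (falls free, faster than 0.6 m/s) (contact force between brush and anything else below 0.01 N and linear speed of brush above 0.6 m/s).
It fails at once if the case is dropped (falls free, faster than 0.6 m/s) (contact force between case and anything else below 0.01 N and linear speed of case above 0.6 m/s).
It also fails if it takes over 72 s, if anything falls off the work surface, if the arm or the gripper's body presses on something with over 40 N, if the wrist force passes 120 N, or if a joint passes its speed limit or range.

## Working session

There is one attempt and no reset: what is moved stays moved. The work goes in short steps, Python scripts to look and compute and a shell command to move; the robot and the scene stay as the last step left them, time stands still between calls to the robot, and variables do not carry over. Pictures are saved under pics/ and viewed, and the job is handed in when it is done.

```bash
mkdir -p pics; ls
python3 - <<'E'
from plant import readout, optics
import cv2
s=readout.get_state();print(s)
for c in ["scene","side","wrist"]:
    im=optics.read_camera(c); cv2.imwrite(f"pics/{c}0.png",im[:,:,::-1])
    k=optics.calibration(c)
    print(c,k)
    for t in ["case_center","brush_center","rack_center","pot","tumbler","holder","comb","case_mouth","brush_handle_end"]:
        print(t,[(round(d["xy"][0]*560),round(d["xy"][1]*420),round(d["p"],2)) for d in optics.recognise(c,t)])
E
```

```text
pics
{'time': 0.0, 'qpos': array([-1.50003040e-01,  2.87167522e-01,  1.57819496e+00,  1.96679219e-05,
        1.27857644e+00, -1.50041744e-01]), 'dq': array([-0.00021177, -0.00129949,  0.00025657,  0.00087492,  0.00049794,
        0.00065873]), 'joint_efforts': array([-1.79628755e-04, -4.05981302e+01, -2.92628127e+01, -1.54224781e-04,
        5.81841552e-03,  3.74769741e-06]), 'eef_pos': array([6.74341841e-01, 1.31762776e-04, 2.29936207e-01]), 'tcp_rot': array([ 9.99999312e-01,  1.65079587e-05, -1.15854836e-03, -1.84644670e-04]), 'contact_force': array([ 0.0796199 , -0.05519309,  0.62545679]), 'wrist_torque': array([0.02029495, 0.04562014, 0.04507376]), 'opening': 1.0016206687310403}
scene {'mtx': array([[385.40509313,   0.        , 282.28488315],
       [  0.        , 385.40509313, 207.19317089],
       [  0.        ,   0.        ,   1.        ]]), 'dist_coeffs': array([-0.03729692,  0.        ,  0.        ,  0.        ,  0.        ]), 'rvec': array([ 2.14720367,  1.49557872, -0.43880879]), 'tvec': array([-0.21024805, -0.38124165,  1.11852633])}
case_center [(358, 176, 0.68)]
brush_
[... 1094 characters left out ...]
     ,  0.        ,  0.        ]), 'tool_from_camera': array([[ 9.99999688e-01, -1.53486685e-04, -7.74442646e-04,
        -4.22067007e-04],
       [ 3.76293144e-04,  9.54996048e-01,  2.96618285e-01,
        -7.61210668e-02],
       [ 6.94062710e-04, -2.96618484e-01,  9.54995808e-01,
        -1.41979033e-01],
       [ 0.00000000e+00,  0.00000000e+00,  0.00000000e+00,
         1.00000000e+00]])}
case_center [(19, 16, 0.97)]
brush_center [(13, 236, 0.66), (90, 171, 0.55)]
rack_center [(187, 361, 0.95)]
pot [(307, 329, 0.62)]
tumbler [(335, 19, 0.91)]
holder [(90, 171, 0.61)]
comb [(283, 170, 0.94), (187, 365, 0.36)]
case_mouth [(22, 14, 0.71), (336, 19, 0.66)]
brush_handle_end [(17, 235, 0.75)]
```

View pics/scene0.png

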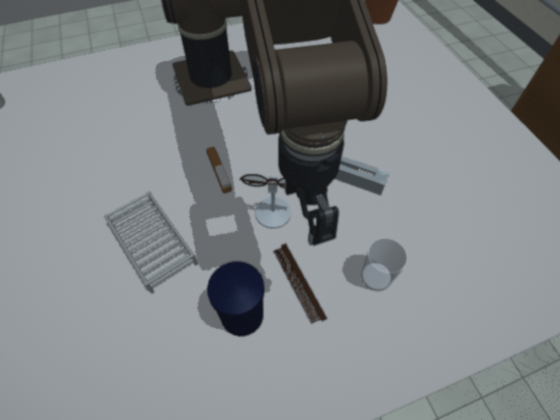

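View pics/side0.png

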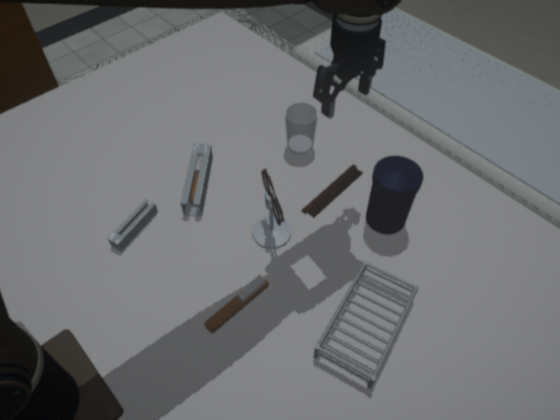

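View pics/wrist0.png

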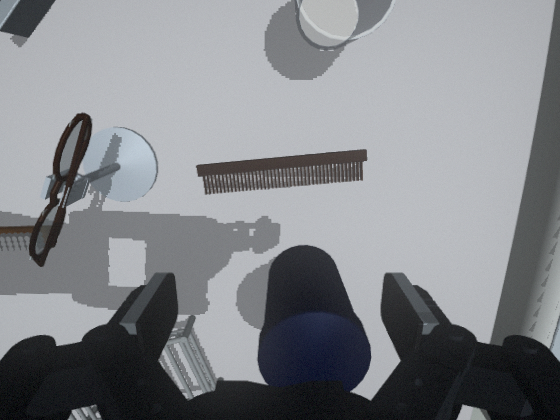

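```bash
cat > h.py <<'E'
import numpy as np, cv2
from plant import readout, optics
from scipy.spatial.transform import Rotation as R
def cam(c, st=None):
    k=optics.calibration(c); K=k["mtx"];D=k["dist_coeffs"]
    if "rvec" in k:
        Rm=cv2.Rodrigues(np.array(k["rvec"]))[0];t=np.array(k["tvec"])
    else:
        T=np.array(k["tool_from_camera"]); W=np.eye(4);W[:3,:3]=R.from_quat(st["tcp_rot"]).as_matrix();W[:3,3]=st["eef_pos"]
        C=np.linalg.inv(W@T);Rm=C[:3,:3];t=C[:3,3]
    return K,D,Rm,t
def ray(C,uv):
    K,D,Rm,t=C
    p=cv2.undistortPoints(np.array([[uv]],float),K,D)[0,0]
    return -Rm.T@t, Rm.T@np.array([p[0],p[1],1])
def onz(C,uv,z):
    o,d=ray(C,uv); return o+d*(z-o[2])/d[2]
def proj(C,P):
    K,D,Rm,t=C
    return cv2.projectPoints(np.atleast_2d(np.array(P,float)),cv2.Rodrigues(Rm)[0],t,K,D)[0][:,0]
def crop(im,x0,y0,x1,y1,s,fn):
    cv2.imwrite(fn,cv2.resize(im[y0:y1,x0:x1,::-1],None,fx=s,fy=s,interpolation=cv2.INTER_CUBIC))
E
python3 - <<'E'
from h import *
im=cv2.imread("pics/side0.png")[:,:,::-1]
crop(im,90,120,290,345,3.5/1.4,"pics/c1.png")
C=cam("side");
for n,uv,z in [("caseBig",(198,174),.02),("caseSmall",(131,227),.02),("brush loose",(236,305),.01),("rack",(366,326),.03),("tum",(300,145),0),("holder",(272,233),0),("comb",(333,190),0),("pot",(390,220),0)]:
    print(n,onz(C,uv,z).round(3))
C=cam("scene")
for n,uv,z in [("caseBig",(362,176),.02),("brush loose",(218,170),.01),("rack",(150,240),.03),("tum",(377,277),0),("holder",(273,213),0),("comb",(300,286),0),("pot",(243,322),0)]:
    print(n,onz(C,uv,z).round(3))
E
```

```text
caseBig [0.48  0.224 0.02 ]
caseSmall [0.294 0.199 0.02 ]
brush loose [ 0.345 -0.073  0.01 ]
rack [ 0.481 -0.262  0.03 ]
tum [0.722 0.153 0.   ]
holder [0.505 0.008 0.   ]
comb [0.679 0.004 0.   ]
pot [ 0.708 -0.132  0.   ]
caseBig [0.496 0.237 0.02 ]
brush loose [ 0.356 -0.071  0.01 ]
rack [ 0.503 -0.252  0.03 ]
tum [0.726 0.157 0.   ]
holder [0.509 0.012 0.   ]
comb [0.689 0.004 0.   ]
pot [ 0.719 -0.123  0.   ]
```

View pics/c1.png

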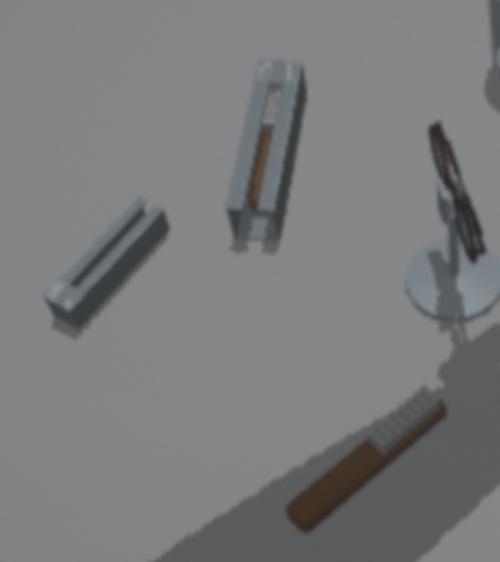

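Run:
```python
from h import *
C=cam("side")
q=[onz(C,(90+u/2.5,120+v/2.5),.042) for u,v in [(230,207),(276,213),(261,60),(303,66)]]
for p in q: print(p.round(4))
m=(q[0]+q[1])/2;c=(q[2]+q[3])/2
print("mouth",m,"closed",c,"len",np.linalg.norm(m-c),"yaw",np.arctan2(*(m-c)[1::-1]),"w",np.linalg.norm(q[0]-q[1]),np.linalg.norm(q[2]-q[3]),"ctr",(m+c)/2)
s=cv2.imread("pics/scene0.png")[:,:,::-1]
crop(s,290,120,430,310,3,"pics/c2.png")
crop(cv2.imread("pics/side0.png")[:,:,::-1],300,250,430,390,4,"pics/c3.png")
```

```text
[0.3995 0.1645 0.042 ]
[0.4236 0.1342 0.042 ]
[0.5183 0.2851 0.042 ]
[0.5416 0.2535 0.042 ]
mouth [0.41156025 0.14936759 0.042     ] closed [0.52996016 0.26929938 0.042     ] len 0.16852944586261323 yaw -2.349767054458349 w 0.03867429111988653 0.03928056834337318 ctr [0.47076021 0.20933348 0.042     ]
```

View pics/c2.png

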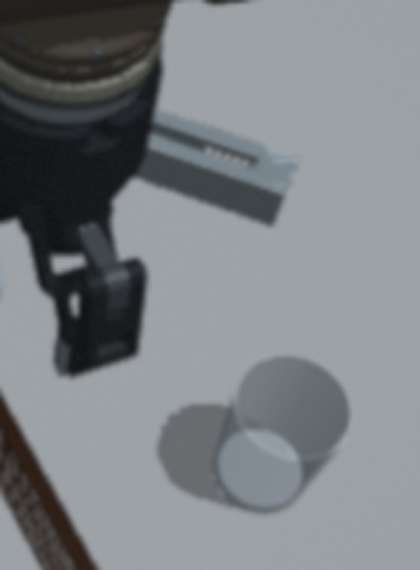

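View pics/c3.png

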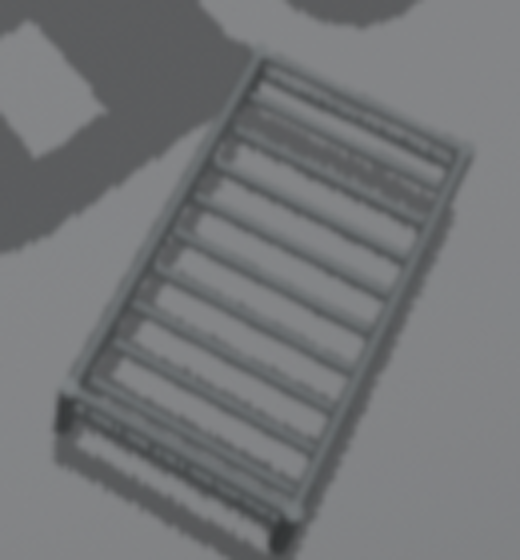

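```bash
python3 -m crank '-41 -42 0 0 0 0; -41 -42 0 0 0 0; -41 -42 0 0 0 0;-41 -42 0 0 0 0;-41 -42 0 0 0 0'; python3 -m crank '0 0 0 0 0 0.157;0 0 0 0 0 0.157;0 0 0 0 0 0.157;0 0 0 0 0 0.157;0 0 0 0 0 0.157'
cat > look.py <<'E'
import sys
from h import *
tag=sys.argv[1]
for c in sys.argv[2:]:
    s=readout.get_state(); im=optics.read_camera(c); cv2.imwrite(f"pics/{c}_{tag}.png",im[:,:,::-1])
    np.savez(f"pics/{c}_{tag}.npz",eef_pos=s["eef_pos"],tcp_rot=s["tcp_rot"])
s=readout.get_state()
print("t",s["time"],"pos",s["eef_pos"].round(4),"q",s["qpos"].round(3),"F",s["contact_force"].round(2),"op",round(s["opening"],3))
print(R.from_quat(s["tcp_rot"]).as_matrix().round(3))
E
python3 look.py a wrist side scene
python3 - <<'E'
from h import *
C=cam("side")
q=np.array([onz(C,(300+u/4,250+v/4),.041) for u,v in [(262,58),(470,152),(72,388),(292,512)]])
print(q.round(4), q.mean(0), "L",np.linalg.norm(q[2]-q[0]),np.linalg.norm(q[3]-q[1]),"W",np.linalg.norm(q[1]-q[0]),np.linalg.norm(q[3]-q[2]))
d=q[0]+q[1]-q[2]-q[3];print("yaw",np.degrees(np.arctan2(d[1],d[0])))
E
```

```text
time: 2.12
eef_pos: [0.4686, 0.2112, 0.2316]
tcp_rot: [1.0, -0.0, 0.0, -0.0]
contact_force: [0.0, 0.1, -0.1]
opening: 0.999
time: 2.75
eef_pos: [0.47, 0.2101, 0.2315]
tcp_rot: [0.923, -0.385, 0.0, -0.0]
contact_force: [-0.1, 0.4, -0.6]
opening: 1.005
t 2.9 pos [0.47   0.21   0.2314] q [ 0.223 -0.071  1.965 -0.     1.247  1.005] F [ 0.46 -0.47  0.56] op 1.005
[[ 0.709 -0.705  0.   ]
 [-0.705 -0.709  0.   ]
 [ 0.    -0.    -1.   ]]
[[ 0.5668 -0.1829  0.041 ]
 [ 0.5988 -0.2777  0.041 ]
 [ 0.3899 -0.2364  0.041 ]
 [ 0.4185 -0.3309  0.041 ]] [ 0.49349025 -0.25697998  0.041     ] L 0.18477752295886482 0.18798337397373355 W 0.09998850763971535 0.09867869422394179
yaw 16.63471980792316
```

View pics/wrist_a.png

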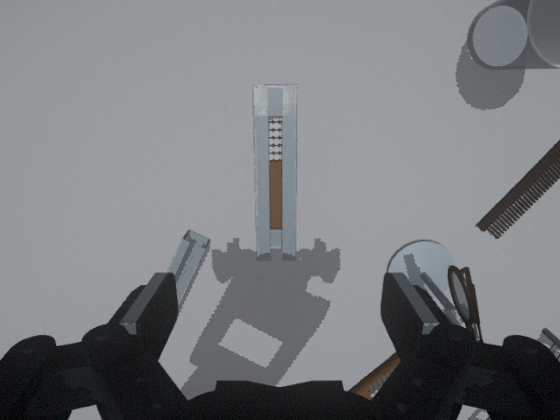

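View pics/side_a.png

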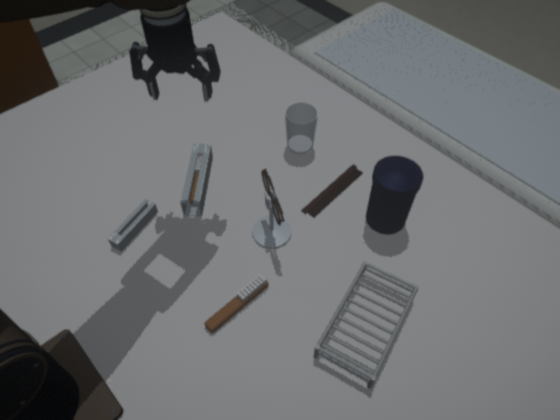

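View pics/scene_a.png

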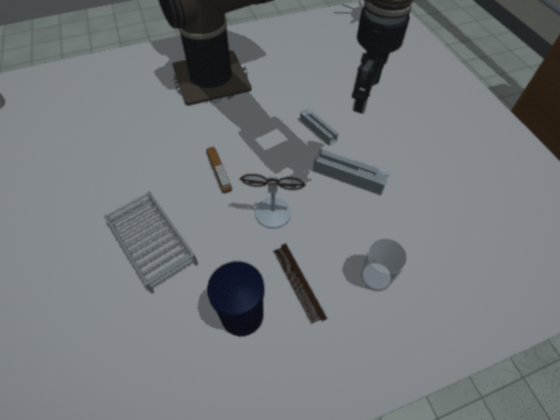

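Run:
```python
from h import *
s=np.load("pics/wrist_a.npz"); C=cam("wrist",s)
im=cv2.imread("pics/wrist_a.png")[:,:,::-1]
crop(im,235,70,315,275,2.9,"pics/c4.png")
q=np.array([onz(C,p,.042) for p in [(253,85),(297,85),(256,260),(296,260)]])
print(q.round(4)); m=q[2:].mean(0);c=q[:2].mean(0)
print(m,c,np.linalg.norm(m-c),np.degrees(np.arctan2(*(m-c)[1::-1])),(m+c)/2)
W=R.from_quat(s["tcp_rot"]).as_matrix()
print("tool delta",W.T@((m+c)/2-s["eef_pos"]))
print("handle end slot",onz(C,(276,229),.021))
```

```text
[[0.5168 0.2898 0.042 ]
 [0.5443 0.262  0.042 ]
 [0.3955 0.1704 0.042 ]
 [0.4244 0.1413 0.042 ]]
[0.40998221 0.15585799 0.042     ] [0.53052066 0.27587184 0.042     ] 0.17009656798545908 -135.12494800671226 [0.47025144 0.21586491 0.042     ]
tool delta [-0.00396378 -0.0042255   0.18950509]
handle end slot [0.42847975 0.17431689 0.021     ]
```

View pics/c4.png

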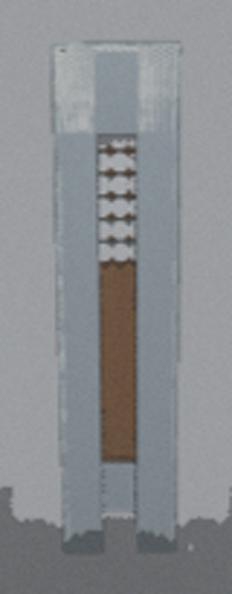

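```bash
python3 -m crank '-4 1 0 0 0 0; 0 0 55 0 0 0; 0 0 55 0 0 0;0 0 50 0 0 0;0 0 40 0 0 0' 1 60; python3 -m crank '0 0 20 0 0 0; 0 0 0 0 0 0'; python3 look.py b wrist side
```

```text
time: 3.52
eef_pos: [0.4655, 0.2121, 0.0293]
tcp_rot: [0.924, -0.382, -0.001, 0.0]
contact_force: [1.1, -0.7, -0.4]
opening: 0.996
time: 3.78
eef_pos: [0.4647, 0.2119, 0.0096]
tcp_rot: [0.924, -0.382, -0.002, 0.001]
contact_force: [0.1, -0.2, 0.6]
opening: 0.999
t 3.875 pos [0.467  0.2124 0.0121] q [0.229 0.234 2.099 0.    0.808 1.013] F [1.66 0.75 0.24] op 0.999
[[ 0.708 -0.706  0.001]
 [-0.706 -0.708  0.   ]
 [ 0.001 -0.001 -1.   ]]
```

View pics/wrist_b.png

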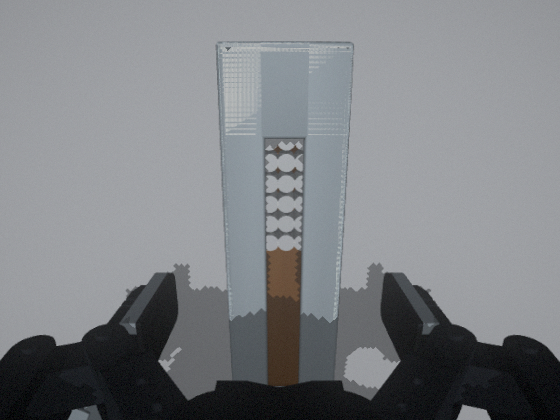

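View pics/side_b.png

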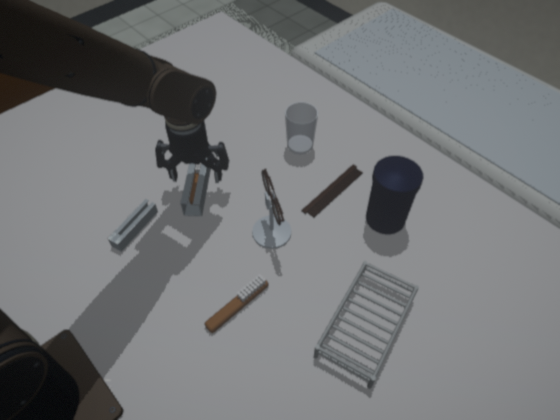

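```bash
python3 -m crank '0 0 0 0 0 0; 0 0 0 0 0 0;0 0 0 0 0 0;0 0 0 0 0 0;0 0 0 0 0 0' -1 60; python3 -m crank '0 0 -10 0 0 0;0 0 -20 0 0 0;0 0 -30 0 0 0;0 0 -30 0 0 0;0 0 0 0 0 0'; python3 look.py c wrist side
```

```text
time: 4.5
eef_pos: [0.4673, 0.2123, 0.0124]
tcp_rot: [0.924, -0.382, 0.001, -0.0]
contact_force: [-0.4, -0.3, 6.7]
opening: 0.457
time: 5.12
eef_pos: [0.4677, 0.2125, 0.1033]
tcp_rot: [0.924, -0.382, 0.002, -0.001]
contact_force: [0.4, 0.8, -4.0]
opening: 0.458
t 5.225 pos [0.4654 0.2119 0.1001] q [ 0.229  0.08   2.074 -0.     0.99   1.014] F [ 0.31  0.2  -3.41] op 0.459
[[ 0.707 -0.707 -0.002]
 [-0.707 -0.707 -0.   ]
 [-0.001  0.002 -1.   ]]
```

View pics/wrist_c.png

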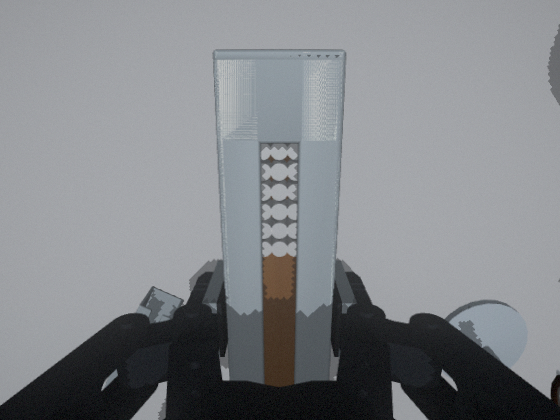

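View pics/side_c.png

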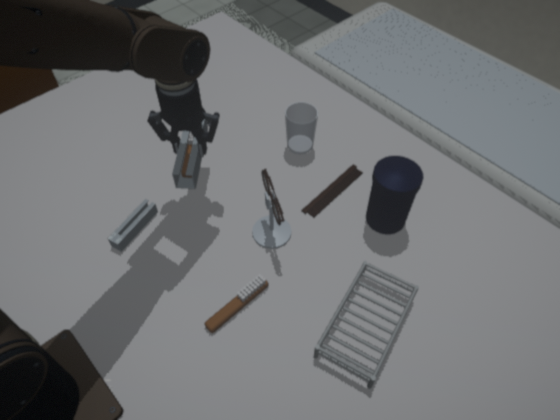

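```bash
python3 -m crank '0 0 0 0 0 -0.157;0 0 0 0 0 -0.157;0 0 0 0 0 -0.157;0 0 0 0 0 -0.157;0 0 0 0 0 -0.157'; python3 -m crank '27 -30 0 0 0 0;27 -30 0 0 0 0;27 -30 0 0 0 0;27 -30 0 0 0 0;27 -30 0 0 0 0';python3 -m crank '0 0 0 0 0 0;0 0 0 0 0 0'; python3 look.py d wrist side scene
```

```text
time: 5.85
eef_pos: [0.4647, 0.2117, 0.0986]
tcp_rot: [1.0, 0.003, -0.002, 0.001]
contact_force: [0.3, -0.2, -1.9]
opening: 0.461
time: 6.48
eef_pos: [0.6006, 0.3624, 0.0975]
tcp_rot: [1.0, 0.0, -0.003, 0.001]
contact_force: [0.4, -0.7, -2.9]
opening: 0.456
time: 6.72
eef_pos: [0.5996, 0.3613, 0.0982]
tcp_rot: [1.0, 0.0, -0.003, 0.001]
contact_force: [0.8, -0.1, -3.2]
opening: 0.456
t 6.875 pos [0.6003 0.3612 0.1002] q [ 0.397  0.464  1.596 -0.     1.084  0.398] F [-0.23 -0.09 -2.95] op 0.454
[[ 1.    -0.    -0.002]
 [-0.    -1.    -0.001]
 [-0.002  0.001 -1.   ]]
```

View pics/side_d.png

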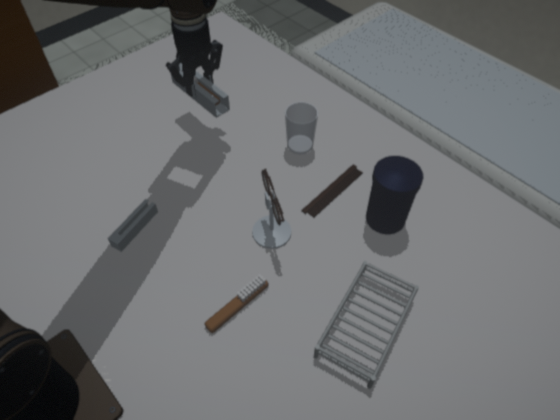

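View pics/scene_d.png

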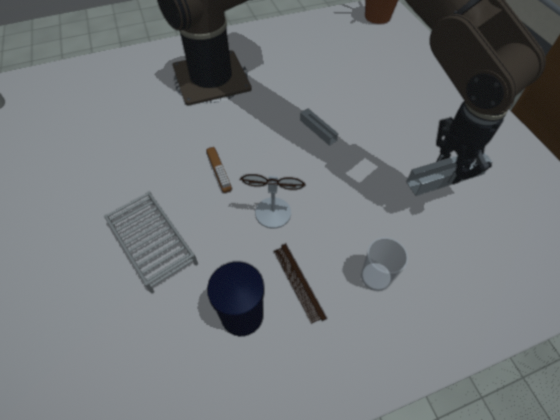

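```bash
python3 -m crank '0 0 30 0 0 0;0 0 33 0 0 0;0 0 0 0 0 0;0 0 0 0.085 0 0;0 0 0 0.085 0 0'; python3 look.py e side
```

```text
time: 7.5
eef_pos: [0.6025, 0.3627, 0.0409]
tcp_rot: [0.996, 0.0, 0.002, -0.087]
contact_force: [-0.3, -0.6, -3.2]
opening: 0.459
t 7.55 pos [0.6026 0.3609 0.0404] q [0.337 0.504 1.672 0.207 0.916 0.216] F [ 0.83 -0.9  -4.52] op 0.458
[[ 1.    -0.001  0.003]
 [-0.001 -0.985  0.173]
 [ 0.002 -0.173 -0.985]]
```

```bash
python3 -m crank '0 0 6 0 0 0;0 1.2 -11 0.08 0 0;0 1.2 -11 0.08 0 0;0 1.2 -11 0.08 0 0;0 1.2 -11 0.08 0 0'; python3 -m crank '0 0 0 0 0 0;0 0 0 0 0 0;0 0 0 0 0 0'; python3 look.py f side scene
```

```text
time: 8.18
eef_pos: [0.6017, 0.3466, 0.0742]
tcp_rot: [0.97, 0.001, 0.001, -0.243]
contact_force: [0.1, 0.5, -2.5]
opening: 0.46
time: 8.55
eef_pos: [0.6013, 0.3469, 0.0731]
tcp_rot: [0.97, 0.001, -0.0, -0.242]
contact_force: [0.4, -0.0, -2.3]
opening: 0.459
t 8.65 pos [0.6012 0.3468 0.073 ] q [ 0.207  0.425  1.768  0.608  0.936 -0.159] F [ 1.1  -0.18 -3.18] op 0.459
[[ 1.     0.001 -0.   ]
 [ 0.001 -0.883  0.47 ]
 [ 0.    -0.47  -0.883]]
```

View pics/side_f.png

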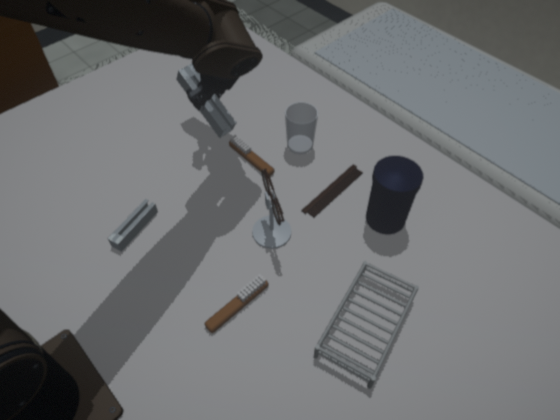

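View pics/scene_f.png

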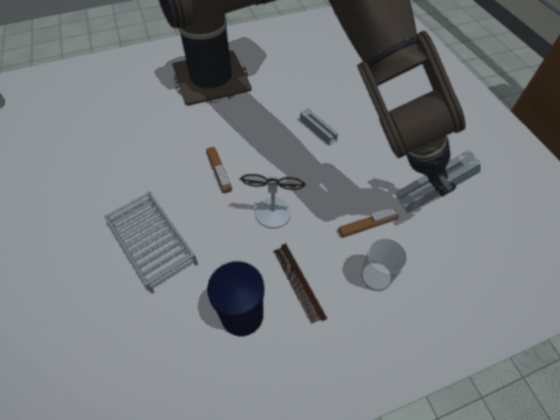

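Run:
```python
from h import *
im=cv2.imread("pics/scene_f.png")[:,:,::-1]
crop(im,310,130,500,300,3.5,"pics/c5.png")
C=cam("scene"); S=cam("side")
print([onz(C,p,.018).round(3) for p in [(341,230),(397,213)]],[onz(S,p,.018).round(3) for p in [(268,170),(233,142)]])
```

```text
[array([0.61 , 0.129, 0.018]), array([0.613, 0.263, 0.018])] [array([0.603, 0.131, 0.018]), array([0.601, 0.252, 0.018])]
```

View pics/c5.png

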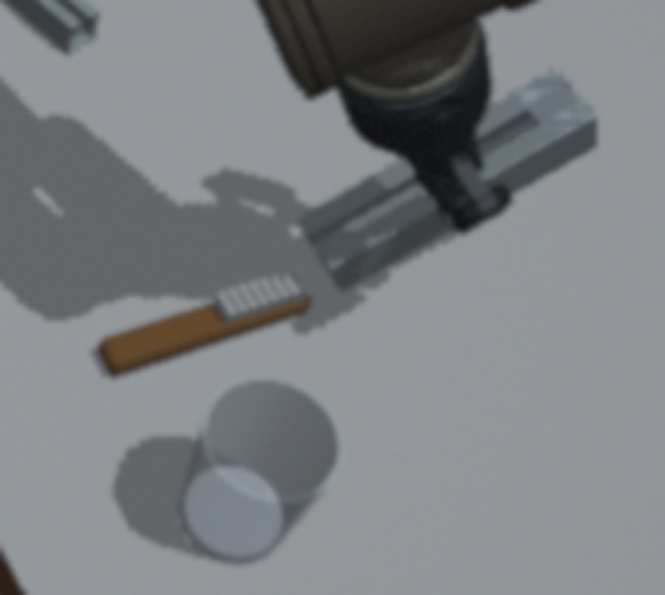

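```bash
python3 -m crank '0 -40 0 0 0 0;0 0 0 -0.163 0 0;0 0 0 -0.163 0 0;0 0 0 -0.163 0 0;0 -40 0 0 0 0'; python3 -m crank '0 0 30 0 0 0;0 0 30 0 0 0;0 0 0 0 0 0'; python3 look.py g side wrist
```

```text
time: 9.28
eef_pos: [0.6014, 0.4226, 0.0922]
tcp_rot: [1.0, -0.0, 0.0, -0.0]
contact_force: [0.5, -0.4, -2.6]
opening: 0.454
time: 9.65
eef_pos: [0.5984, 0.4206, 0.0275]
tcp_rot: [1.0, 0.0, -0.004, 0.001]
contact_force: [0.2, 0.7, -3.3]
opening: 0.459
t 9.75 pos [0.6015 0.4217 0.0322] q [4.730e-01 6.100e-01 1.522e+00 1.000e-03 1.009e+00 4.730e-01] F [-0.4   0.55 -2.74] op 0.459
[[ 1.     0.    -0.   ]
 [ 0.    -1.     0.001]
 [-0.    -0.001 -1.   ]]
```

View pics/side_g.png

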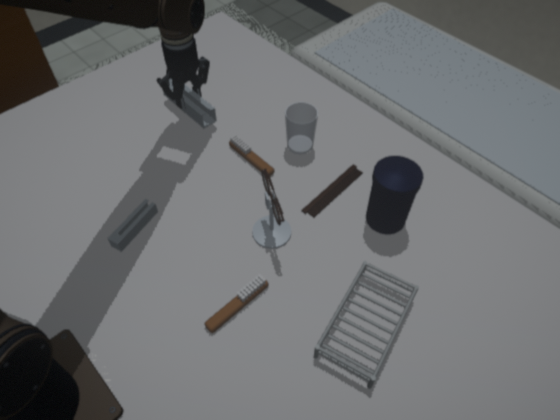

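```bash
python3 -m crank '0 0 10 0 0 0;0 0 5 0 0 0;0 0 0 0 0 0'; python3 -m crank '0 0 2 0 0 0;0 0 0 0 0 0'
```

```text
time: 10.12
eef_pos: [0.6011, 0.4212, 0.0165]
tcp_rot: [1.0, -0.0, -0.0, -0.0]
contact_force: [-0.1, 0.2, -2.2]
opening: 0.461
time: 10.38
eef_pos: [0.6015, 0.4214, 0.0149]
tcp_rot: [1.0, -0.0, 0.0, -0.001]
contact_force: [0.8, -0.6, -3.0]
opening: 0.458
```

```bash
python3 -m crank '0 0 1.5 0 0 0;0 0 0 0 0 0'; python3 -m crank '0 0 1 0 0 0;0 0 0 0 0 0'
```

```text
time: 10.62
eef_pos: [0.6014, 0.4214, 0.0133]
tcp_rot: [1.0, -0.0, -0.0, -0.0]
contact_force: [-0.3, 0.9, -3.8]
opening: 0.458
time: 10.88
eef_pos: [0.6015, 0.4215, 0.0125]
tcp_rot: [1.0, -0.0, 0.0, -0.001]
contact_force: [0.5, 0.1, -1.9]
opening: 0.455
```

```bash
python3 -m crank '0 0 0.5 0 0 0;0 0 0 0 0 0'; python3 -m crank '0 0 0 0 0 0;0 0 0 0 0 0;0 0 0 0 0 0;0 0 0 0 0 0' 1; python3 -m crank '0 0 -40 0 0 0;0 0 -60 0 0 0;0 0 -60 0 0 0;0 30 0 0 0 0;0 40 0 0 0 0';  python3 -m crank '0 45 0 0 0 0;0 45 0 0 0 0;0 45 0 0 0 0;0 0 0 0 0 0'; python3 look.py h wrist side scene
```

```text
time: 11.12
eef_pos: [0.6017, 0.4215, 0.0125]
tcp_rot: [1.0, -0.0, 0.0, -0.001]
contact_force: [-0.0, -0.3, -0.3]
opening: 0.456
time: 11.62
eef_pos: [0.6015, 0.4214, 0.012]
tcp_rot: [1.0, -0.0, 0.0, -0.001]
contact_force: [0.1, -0.5, -0.9]
opening: 1.002
time: 12.25
eef_pos: [0.6018, 0.3515, 0.1737]
tcp_rot: [1.0, 0.001, 0.002, -0.001]
contact_force: [1.2, -1.1, 0.5]
opening: 0.999
time: 12.75
eef_pos: [0.6017, 0.2136, 0.1718]
tcp_rot: [1.0, -0.002, -0.0, -0.0]
contact_force: [-0.1, 0.4, -0.3]
opening: 1.003
t 12.9 pos [0.6015 0.2169 0.1719] q [0.187 0.261 1.72  0.002 1.16  0.186] F [-0.14  0.06 -0.11] op 1.002
[[ 1.     0.     0.   ]
 [ 0.    -1.     0.002]
 [ 0.    -0.002 -1.   ]]
```

View pics/wrist_h.png

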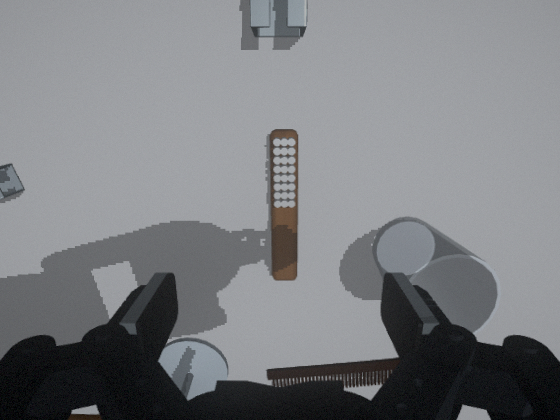

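View pics/side_h.png

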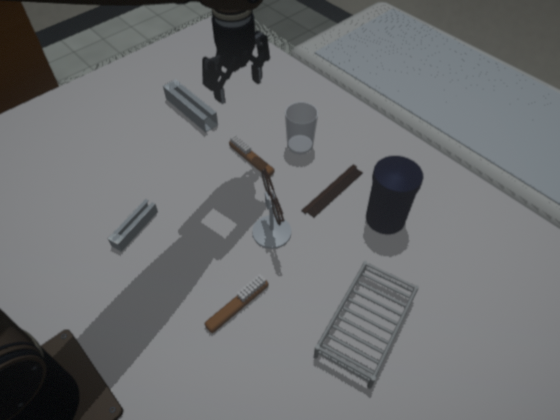

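Run:
```python
from h import *
s=np.load("pics/wrist_h.npz"); C=cam("wrist",s)
im=cv2.imread("pics/wrist_h.png")[:,:,::-1]
crop(im,235,0,325,60,6,"pics/c6.png");
crop(im,250,110,320,290,3.2,"pics/c7.png");
for n,p,z in [("handle",(285,275),.018),("back",(284.5,131),.018),("mouthL",(251,27),.042),("mouthR",(307,26),.042)]:
    print(n,onz(C,p,z).round(4))
```

```text
handle [0.6063 0.135  0.018 ]
back [0.6058 0.266  0.018 ]
mouthL [0.582  0.3403 0.042 ]
mouthR [0.6213 0.3408 0.042 ]
```

View pics/c6.png

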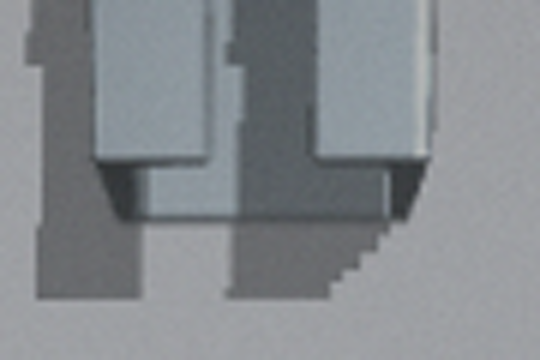

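View pics/c7.png

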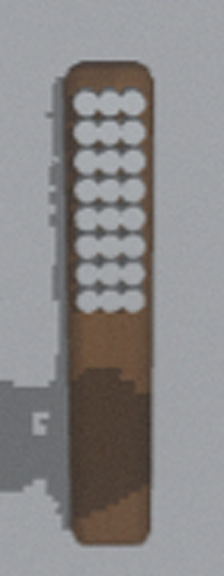

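```bash
python3 -m crank '4.5 31 0 0 0 0;0 31 0 0 0 0;0 0 40 0 0 0;0 0 40 0 0 0;0 0 0 0 0 0' 0.3 40; python3 look.py i wrist
```

```text
time: 13.52
eef_pos: [0.6029, 0.1554, 0.0875]
tcp_rot: [1.0, 0.001, -0.004, -0.0]
contact_force: [0.4, 0.6, -0.0]
opening: 0.652
t 13.575 pos [0.6049 0.1555 0.0903] q [8.900e-02 3.270e-01 1.801e+00 1.000e-03 1.017e+00 8.700e-02] F [ 0.76 -0.3   0.4 ] op 0.649
[[ 1.     0.002 -0.003]
 [ 0.002 -1.     0.001]
 [-0.003 -0.001 -1.   ]]
```

View pics/wrist_i.png

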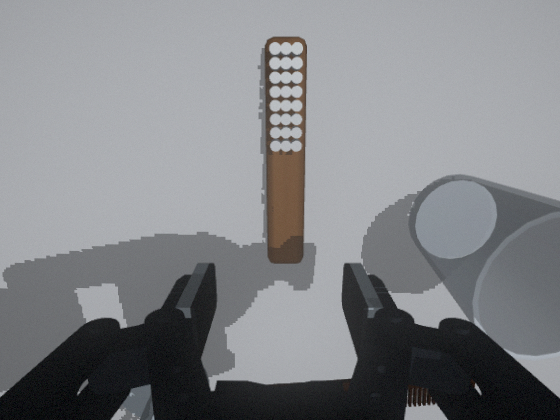

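Run:
```python
from h import *
s=np.load("pics/wrist_i.npz"); C=cam("wrist",s)
print(s["eef_pos"])
for p,z in [((285.5,257),.018),((285.5,262),.009),((286,38),.018)]: print(onz(C,p,z).round(4))
print(proj(C,[[s["eef_pos"][0],.16,0.018]]))
```

```text
[0.60285549 0.15536477 0.08749397]
[0.606 0.134 0.018]
[0.6061 0.1261 0.009 ]
[0.6054 0.2651 0.018 ]
[[280.78163452 219.15875327]]
```

```bash
python3 -m crank '1 2 30 0 0 0;0 0 30 0 0 0;0 0 15 0 0 0;0 0 8 0 0 0;0 0 0 0 0 0'; python3 -m crank '0 0 0 0 0 0;0 0 0 0 0 0;0 0 0 0 0 0;0 0 0 0 0 0;0 0 0 0 0 0' -1 40; python3 look.py j wrist side
```

```text
time: 14.2
eef_pos: [0.6075, 0.1527, 0.0093]
tcp_rot: [1.0, 0.0, 0.0, -0.001]
contact_force: [-0.3, -0.7, -0.8]
opening: 0.65
time: 14.82
eef_pos: [0.6079, 0.1525, 0.0099]
tcp_rot: [1.0, 0.0, 0.001, -0.001]
contact_force: [-0.5, -0.1, 6.0]
opening: 0.268
t 14.925 pos [0.6079 0.1525 0.0099] q [8.400e-02 4.440e-01 1.819e+00 1.000e-03 8.770e-01 8.300e-02] F [-0.69  0.43  5.67] op 0.267
[[ 1.    -0.     0.002]
 [-0.    -1.     0.001]
 [ 0.002 -0.001 -1.   ]]
```

View pics/wrist_j.png

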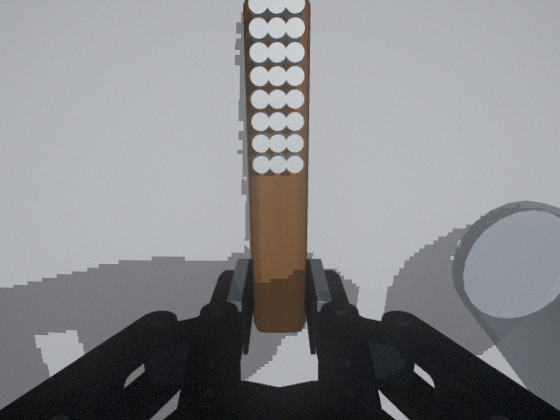

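```bash
python3 -m crank '0 0 -3 0 0 0;-3 0 -8 0 0 0;-3 0 -9 0 0 0;0 0 0 0 0 0;0 0 0 0 0 0'; python3 look.py k wrist side scene;python3 - <<'E'
from h import *
crop(cv2.imread("pics/side_k.png")[:,:,::-1],140,60,300,190,5,"pics/c8.png")
E
```

```text
time: 15.55
eef_pos: [0.6009, 0.1524, 0.0287]
tcp_rot: [1.0, 0.0, 0.0, -0.001]
contact_force: [-0.6, -0.1, -0.8]
opening: 0.265
t 15.7 pos [0.6007 0.1524 0.0283] q [8.400e-02 4.040e-01 1.833e+00 1.000e-03 9.050e-01 8.400e-02] F [-0.53  0.28 -1.21] op 0.264
[[ 1.    -0.    -0.001]
 [-0.    -1.     0.001]
 [-0.001 -0.001 -1.   ]]
```

View pics/wrist_k.png

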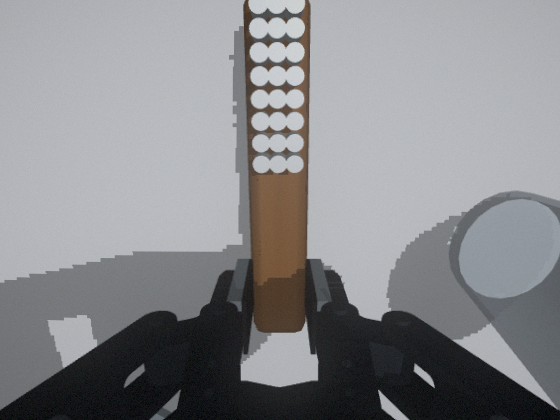

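View pics/c8.png

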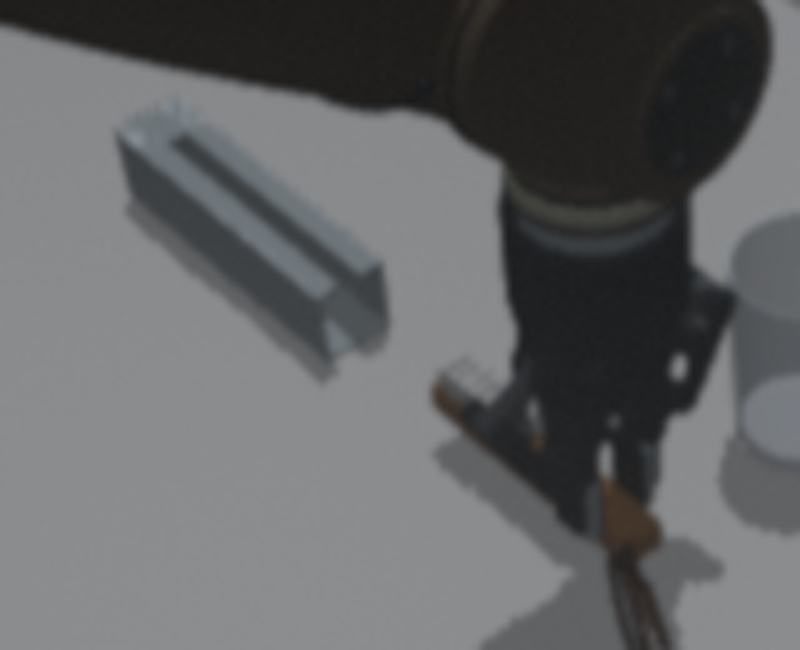

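```bash
python3 -m crank '0.7 -30 0 0 0 0;0 -25 6 0 0 0;0 0 6.5 0 0 0;0 0 0 0 0 0;0 0 0 0 0 0'; python3 look.py l wrist side scene;python3 - <<'E'
from h import *
crop(cv2.imread("pics/side_l.png")[:,:,::-1],140,60,300,190,5,"pics/c9.png")
crop(cv2.imread("pics/scene_l.png")[:,:,::-1],360,120,500,240,5,"pics/c10.png")
E
```

```text
time: 16.32
eef_pos: [0.6017, 0.2066, 0.016]
tcp_rot: [1.0, -0.0, -0.0, -0.0]
contact_force: [0.2, 0.8, -0.2]
opening: 0.267
t 16.475 pos [0.602  0.2068 0.0165] q [1.710e-01 4.520e-01 1.792e+00 1.000e-03 8.970e-01 1.720e-01] F [ 0.3  -0.15 -1.21] op 0.269
[[ 1.    -0.001  0.   ]
 [-0.001 -1.     0.001]
 [ 0.    -0.001 -1.   ]]
```

View pics/wrist_l.png

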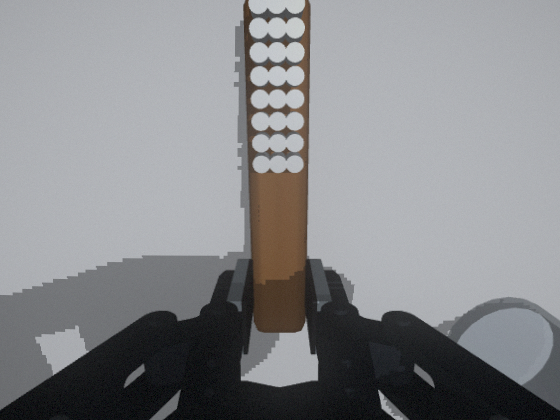

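View pics/c9.png

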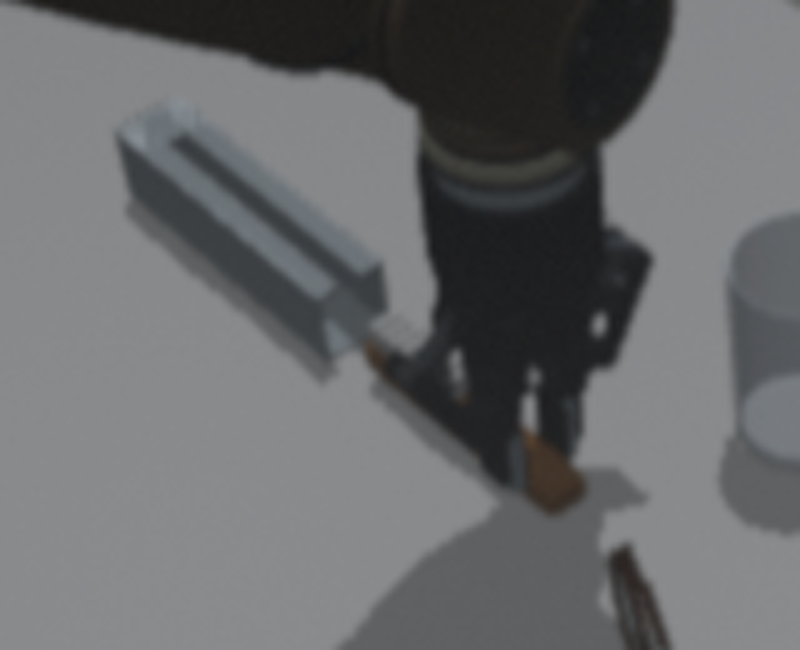

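View pics/c10.png

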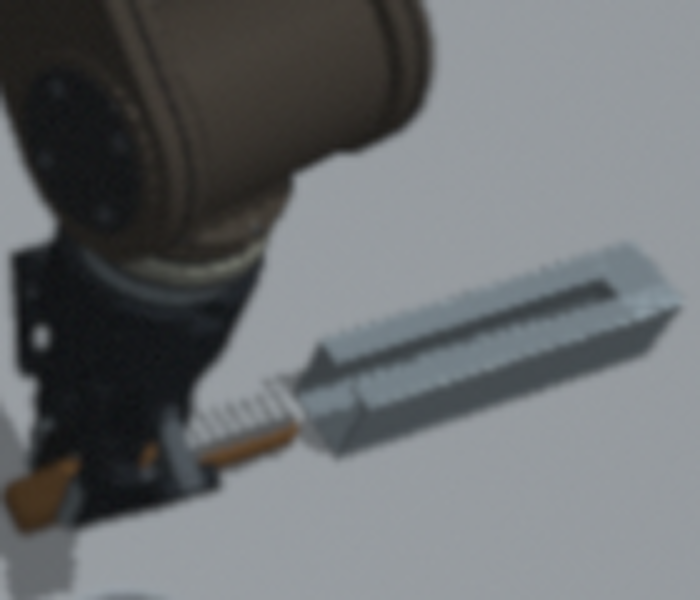

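Brush is level and aligned with the mouth; the head is about 1 cm short of it. I'll feed it in slowly and watch the force.

```bash
python3 -m crank '0 -8 0 0 0 0;0 -8 0 0 0 0;0 -8 0 0 0 0;0 0 0 0 0 0'; python3 look.py m side scene wrist
python3 - <<'E'
from h import *
crop(cv2.imread("pics/scene_m.png")[:,:,::-1],360,120,500,240,5,"pics/c11.png")
E
```

```text
time: 16.98
eef_pos: [0.6015, 0.2323, 0.0162]
tcp_rot: [1.0, 0.001, 0.0, -0.001]
contact_force: [1.0, 0.3, -1.4]
opening: 0.259
t 17.125 pos [0.6016 0.2315 0.0162] q [2.100e-01 4.670e-01 1.771e+00 1.000e-03 9.040e-01 2.090e-01] F [ 0.5   0.73 -1.2 ] op 0.266
[[ 1.     0.    -0.   ]
 [ 0.    -1.     0.001]
 [-0.    -0.001 -1.   ]]
```

View pics/c11.png

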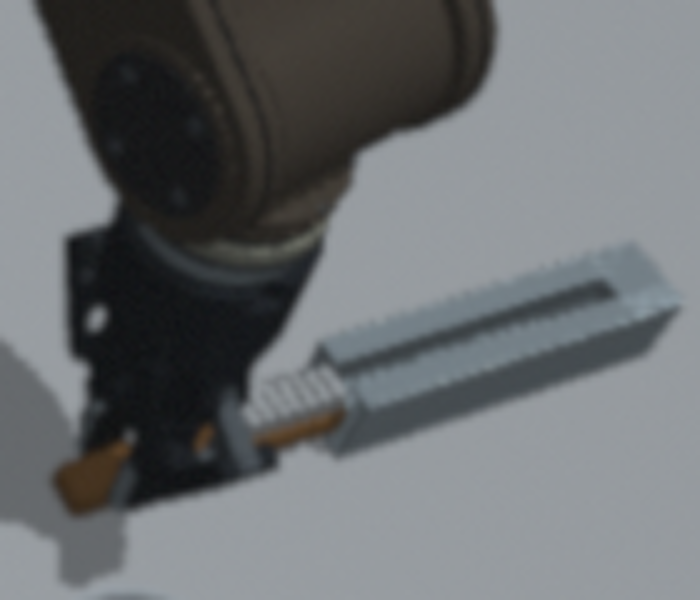

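View pics/wrist_m.png

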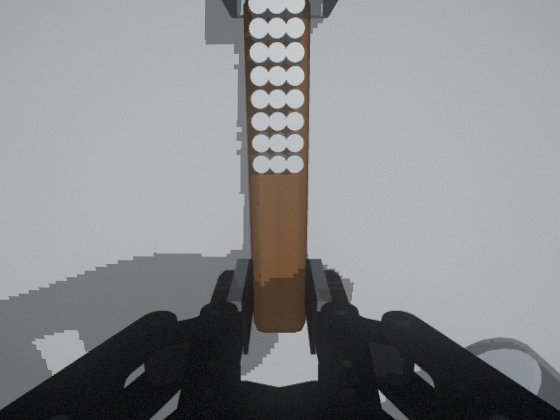

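```bash
python3 -m crank '0 -8 0 0 0 0;0 -8 0 0 0 0;0 -8 0 0 0 0;0 -8 0 0 0 0;0 -8 0 0 0 0';python3 look.py n wrist side
```

```text
time: 17.75
eef_pos: [0.6016, 0.2721, 0.0162]
tcp_rot: [1.0, 0.0, 0.0, -0.001]
contact_force: [0.1, -0.2, -0.9]
opening: 0.262
t 17.85 pos [0.6016 0.2724 0.0163] q [2.710e-01 4.950e-01 1.729e+00 1.000e-03 9.170e-01 2.700e-01] F [-0.02  0.54 -0.86] op 0.27
[[ 1.     0.001  0.   ]
 [ 0.001 -1.     0.001]
 [ 0.    -0.001 -1.   ]]
```

View pics/wrist_n.png

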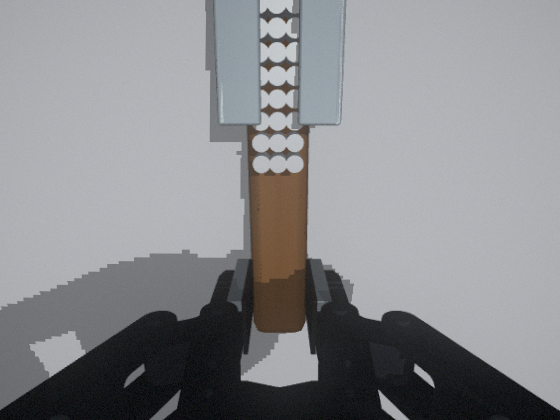

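Run:
```python
from h import *
s=np.load("pics/wrist_n.npz"); C=cam("wrist",s)
print(s["eef_pos"],onz(C,(281,124),.042), "handle top edge",onz(C,(280,323),.0245),onz(C,(280,331),.0065), "case x",onz(C,(219,124),.042),onz(C,(342,124),.042))
```

```text
[0.60162264 0.2721063  0.01624995] [0.60178094 0.34106306 0.042     ] handle top edge [0.6015736  0.25457991 0.0245    ] [0.60163097 0.23724181 0.0065    ] case x [0.5818657  0.34111171 0.042     ] [0.62137631 0.34111372 0.042     ]
```

```bash
python3 -m crank '0 -10 0 0 0 0;0 -10 0 0 0 0;0 -10 0 0 0 0;0 -8 0 0 0 0;0 -6 0 0 0 0';python3 -m crank '0 0 0 0 0 0;0 0 1.5 0 0 0;0 0 1.5 0 0 0;0 0 0 0 0 0'; python3 look.py o wrist side
```

```text
time: 18.48
eef_pos: [0.6016, 0.3161, 0.0163]
tcp_rot: [1.0, 0.0, -0.0, -0.0]
contact_force: [-0.7, -0.1, -0.9]
opening: 0.265
time: 18.98
eef_pos: [0.6016, 0.3151, 0.0132]
tcp_rot: [1.0, -0.0, -0.0, -0.0]
contact_force: [-0.9, 0.3, -0.6]
opening: 0.268
t 19.075 pos [0.6017 0.3152 0.0133] q [3.330e-01 5.340e-01 1.679e+00 1.000e-03 9.290e-01 3.330e-01] F [-0.07  0.91 -0.4 ] op 0.267
[[ 1.    -0.    -0.   ]
 [-0.    -1.     0.001]
 [-0.    -0.001 -1.   ]]
```

View pics/wrist_o.png

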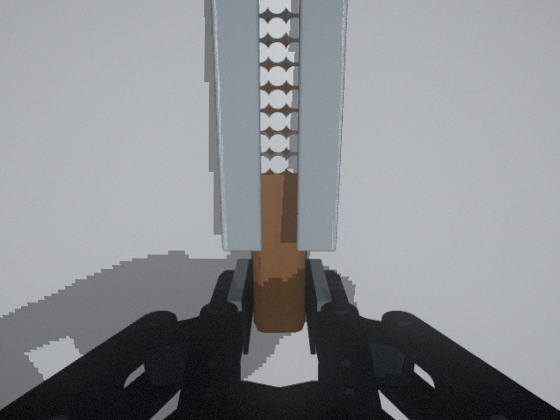

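```bash
python3 -m crank '0 0 0 0 0 0;0 0 0 0 0 0;0 0 0 0 0 0' 0.2 60; python3 -m crank '0 0 -40 0 0 0;0 0 -50 0 0 0;0 -35 -20 0 0 0;0 -35 0 0 0 0;0 -32 0 0 0 0' 1; python3 -m crank '0 0 0 0 0 0'; python3 look.py p wrist side scene
```

```text
time: 19.45
eef_pos: [0.6018, 0.3155, 0.0135]
tcp_rot: [1.0, -0.0, 0.0, -0.001]
contact_force: [0.3, 0.6, 0.2]
opening: 0.603
time: 20.08
eef_pos: [0.6018, 0.4185, 0.1243]
tcp_rot: [1.0, -0.0, 0.001, -0.001]
contact_force: [0.3, -0.6, -0.3]
opening: 1.0
time: 20.2
eef_pos: [0.6011, 0.4193, 0.1234]
tcp_rot: [1.0, 0.001, 0.0, -0.001]
contact_force: [0.1, 0.3, 0.2]
opening: 1.001
t 20.35 pos [0.6016 0.4166 0.1231] q [4.670e-01 5.010e-01 1.499e+00 1.000e-03 1.143e+00 4.670e-01] F [-1.39  0.2   0.53] op 0.999
[[ 1.    -0.    -0.001]
 [-0.    -1.     0.   ]
 [-0.001 -0.    -1.   ]]
```

View pics/side_p.png

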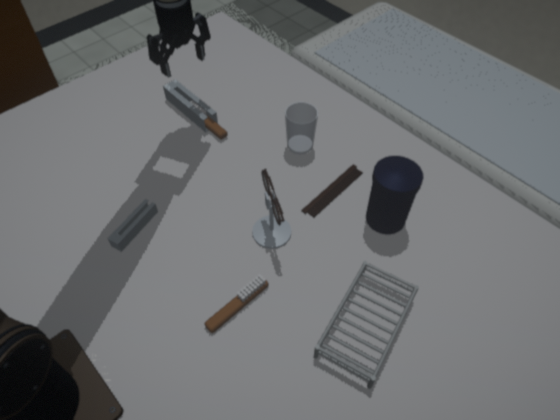

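View pics/wrist_p.png

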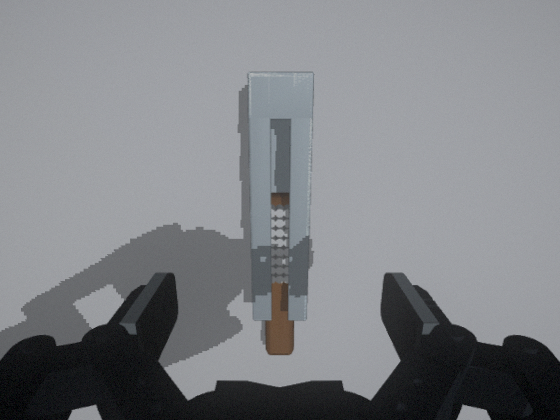

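```bash
python3 -m crank '0 0 40 0 0 0;0 0 40 0 0 0;0 0 20 0 0 0;0 0 11 0 0 0;0 0 0 0 0 0'; python3 -m crank '0 0 0 0 0 0;0 0 0 0 0 0;0 0 0 0 0 0;0 0 0 0 0 0;0 0 0 0 0 0' -1 60; python3 -m crank '0 0 -5 0 0 0;0 0 -10 0 0 0;0 0 0 0 0 0;0 0 0 0.06 0 0;0 0 0 0.06 0 0'; python3 -m crank '0 0 0 0 0 0'; python3 look.py q side scene
```

```text
time: 20.98
eef_pos: [0.6019, 0.4172, 0.0125]
tcp_rot: [1.0, -0.0, -0.0, -0.0]
contact_force: [0.1, 0.6, -0.1]
opening: 1.006
time: 21.6
eef_pos: [0.6025, 0.4179, 0.0139]
tcp_rot: [1.0, 0.0, 0.001, -0.001]
contact_force: [0.4, 0.1, 4.7]
opening: 0.46
time: 22.22
eef_pos: [0.6012, 0.4174, 0.0268]
tcp_rot: [0.998, 0.0, -0.0, -0.061]
contact_force: [0.0, 0.5, -4.0]
opening: 0.459
time: 22.35
eef_pos: [0.6012, 0.4163, 0.0266]
tcp_rot: [0.998, -0.001, -0.001, -0.06]
contact_force: [0.2, -0.3, -3.1]
opening: 0.46
t 22.45 pos [0.6015 0.4172 0.0271] q [0.431 0.583 1.577 0.136 0.936 0.353] F [-1.29 -0.1  -3.51] op 0.461
[[ 1.    -0.    -0.001]
 [-0.    -0.993  0.12 ]
 [-0.001 -0.12  -0.993]]
```

Run:
```python
from h import *
a=cv2.imread("pics/side_q.png")[50:170,140:280];b=cv2.imread("pics/scene_q.png")[100:220,380:520]
cv2.imwrite("pics/c12.png",cv2.resize(np.hstack([a,b]),None,fx=2.8,fy=2.8,interpolation=cv2.INTER_CUBIC))
```

```text
(no output)
```

View pics/c12.png

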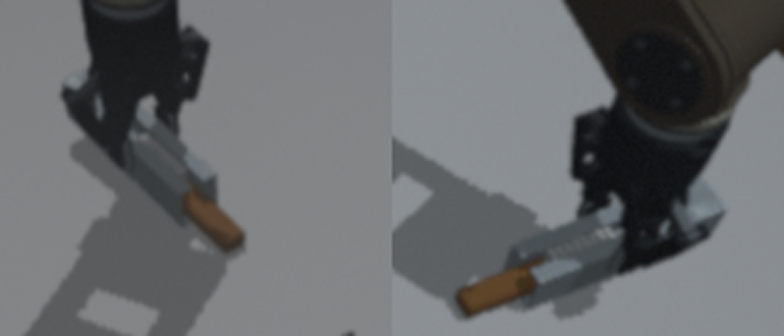

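```bash
python3 -m crank '0 0 3 0 0 0;0 0.9 -8 0.065 0 0;0 0.9 -8 0.065 0 0;0 0 0 0 0 0'; python3 look.py r side scene
python3 - <<'E'
from h import *
a=cv2.imread("pics/side_r.png")[50:170,140:280];b=cv2.imread("pics/scene_r.png")[100:220,380:520]
cv2.imwrite("pics/c13.png",cv2.resize(np.hstack([a,b]),None,fx=2.8,fy=2.8,interpolation=cv2.INTER_CUBIC))
E
```

```text
time: 22.95
eef_pos: [0.6022, 0.4131, 0.0404]
tcp_rot: [0.992, -0.0, 0.001, -0.125]
contact_force: [-0.0, 0.3, -2.9]
opening: 0.455
t 23.05 pos [0.6016 0.4137 0.0399] q [0.384 0.54  1.628 0.297 0.9   0.207] F [ 0.46 -0.5  -3.14] op 0.455
[[ 1.     0.    -0.   ]
 [ 0.    -0.969  0.247]
 [ 0.    -0.247 -0.969]]
```

View pics/c13.png

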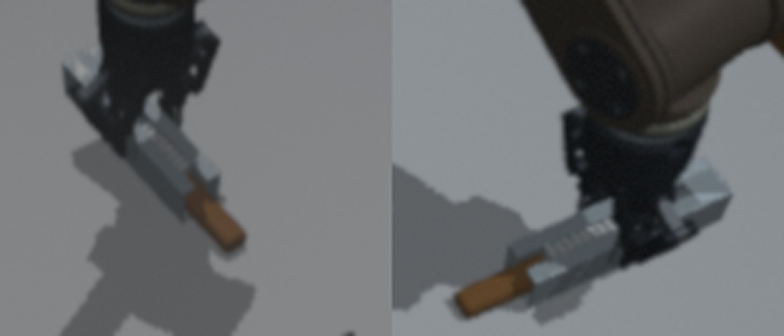

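```bash
python3 -m crank '0 0.9 -7.8 0.065 0 0;0 0.9 -7.8 0.065 0 0;0 0 0 0 0 0;0 0 0 0 0 0'; python3 look.py s side scene
python3 - <<'E'
from h import *
a=cv2.imread("pics/side_s.png")[50:170,140:280];b=cv2.imread("pics/scene_s.png")[100:220,380:520]
cv2.imwrite("pics/c14.png",cv2.resize(np.hstack([a,b]),None,fx=2.8,fy=2.8,interpolation=cv2.INTER_CUBIC))
E
```

```text
time: 23.55
eef_pos: [0.6014, 0.4079, 0.0541]
tcp_rot: [0.982, 0.0, -0.0, -0.189]
contact_force: [-0.3, 0.4, -3.6]
opening: 0.457
t 23.65 pos [0.6013 0.4081 0.0541] q [0.334 0.502 1.676 0.468 0.891 0.049] F [ 0.08  0.17 -2.6 ] op 0.465
[[ 1.     0.001 -0.001]
 [ 0.001 -0.929  0.371]
 [-0.    -0.371 -0.929]]
```

View pics/c14.png

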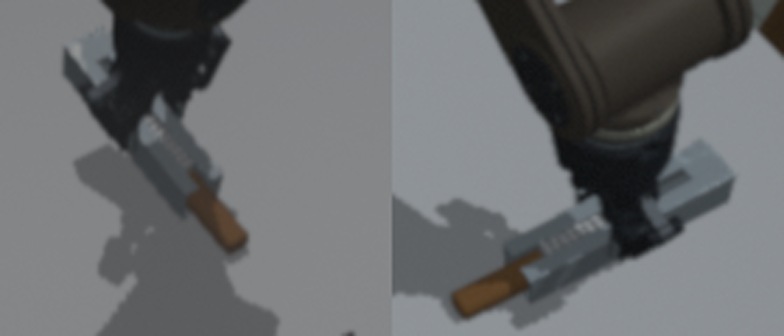

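```bash
python3 -m crank '0 -0.4 8 -0.065 0 0;0 -0.4 8 -0.065 0 0;0 -0.4 8 -0.065 0 0;0 -0.4 8 -0.065 0 0;0 0 0 0 0 0'; python3 look.py t side scene
python3 - <<'E'
from h import *
a=cv2.imread("pics/side_t.png")[50:170,140:280];b=cv2.imread("pics/scene_t.png")[100:220,380:520]
cv2.imwrite("pics/c15.png",cv2.resize(np.hstack([a,b]),None,fx=2.8,fy=2.8,interpolation=cv2.INTER_CUBIC))
E
```

```text
time: 24.28
eef_pos: [0.6006, 0.4193, 0.0232]
tcp_rot: [0.998, 0.001, -0.001, -0.06]
contact_force: [0.1, 0.0, -3.0]
opening: 0.455
t 24.375 pos [0.6014 0.4183 0.024 ] q [0.432 0.588 1.577 0.138 0.931 0.351] F [ 0.47  0.84 -2.56] op 0.458
[[ 1.     0.001 -0.   ]
 [ 0.001 -0.993  0.121]
 [-0.    -0.121 -0.993]]
```

View pics/c15.png

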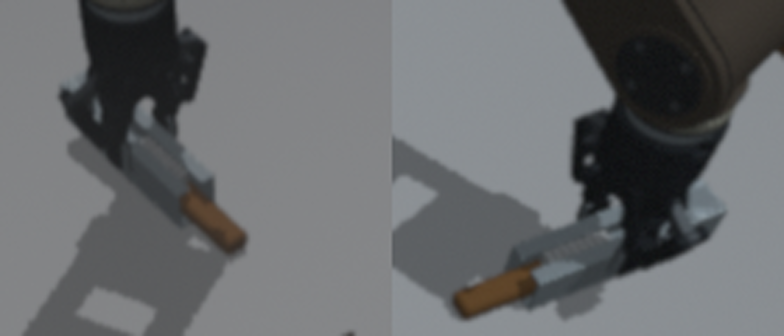

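```bash
python3 -m crank '0 0 0 -0.06 0 0;0 0 0 -0.06 0 0;0 0 4 0 0 0;0 0 4 0 0 0;0 0 0 0 0 0';python3 -m crank '0 0 1.5 0 0 0;0 0 0 0 0 0'; python3 -m crank '0 0 1 0 0 0;0 0 0 0 0 0'
```

```text
time: 25.0
eef_pos: [0.6011, 0.417, 0.0152]
tcp_rot: [1.0, -0.0, -0.001, -0.0]
contact_force: [0.4, -0.7, -3.6]
opening: 0.459
time: 25.25
eef_pos: [0.6017, 0.4177, 0.0146]
tcp_rot: [1.0, -0.0, -0.0, -0.001]
contact_force: [0.8, -0.8, -3.3]
opening: 0.458
time: 25.5
eef_pos: [0.6018, 0.418, 0.0139]
tcp_rot: [1.0, -0.0, 0.0, -0.001]
contact_force: [-0.4, 0.0, -4.0]
opening: 0.46
```

```bash
python3 -m crank '0 0 1 0 0 0;0 0 0 0 0 0'; python3 -m crank '0 0 1 0 0 0;0 0 0 0 0 0'
```

```text
time: 25.75
eef_pos: [0.6021, 0.4183, 0.0139]
tcp_rot: [1.0, 0.0, 0.001, -0.001]
contact_force: [-1.2, -1.5, 2.8]
opening: 0.452
time: 26.0
eef_pos: [0.6024, 0.4184, 0.0139]
tcp_rot: [1.0, 0.0, 0.001, -0.001]
contact_force: [-1.6, -0.9, 5.9]
opening: 0.46
```

Contact (force turned positive). Release and rise.

```bash
python3 -m crank '0 0 -1 0 0 0;0 0 0 0 0 0;0 0 0 0 0 0;0 0 0 0 0 0;0 0 0 0 0 0' 1;  python3 -m crank '0 0 -50 0 0 0;0 0 -50 0 0 0;0 30 -10 0 0 0;0 35 0 0 0 0;0 35 0 0 0 0'; python3 -m crank '0 0 0 0 0 0' 0.3 40; python3 look.py u side wrist
```

```text
time: 26.62
eef_pos: [0.6016, 0.4179, 0.0126]
tcp_rot: [1.0, 0.0, -0.0, -0.0]
contact_force: [0.5, -0.4, -0.2]
opening: 0.999
time: 27.25
eef_pos: [0.6017, 0.317, 0.1231]
tcp_rot: [1.0, 0.0, 0.0, -0.001]
contact_force: [0.2, 0.6, -0.6]
opening: 1.003
time: 27.38
eef_pos: [0.6018, 0.3158, 0.1226]
tcp_rot: [1.0, -0.001, -0.0, -0.0]
contact_force: [0.0, 1.0, 0.5]
opening: 0.815
t 27.475 pos [0.6018 0.3179 0.1228] q [0.337 0.397 1.642 0.002 1.102 0.337] F [ 0.59 -1.01 -0.12] op 0.66
[[ 1.    -0.001  0.   ]
 [-0.001 -1.     0.002]
 [ 0.    -0.002 -1.   ]]
```

View pics/side_u.png

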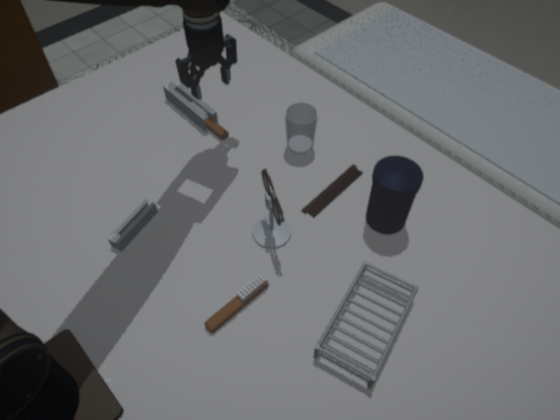

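View pics/wrist_u.png

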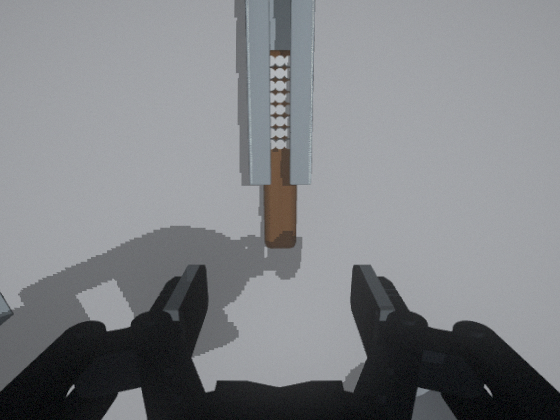

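Run:
```python
from h import *
s=np.load("pics/wrist_u.npz"); C=cam("wrist",s)
print(s["eef_pos"],onz(C,(281,185),.042), "handle",onz(C,(281,247),.021),onz(C,(265,225),.021),onz(C,(297,225),.021))
```

```text
[0.60183455 0.3170839  0.12274458] [0.60265221 0.3412085  0.042     ] handle [0.60273422 0.28904422 0.021     ] [0.59106148 0.30644618 0.021     ] [0.61442192 0.30639885 0.021     ]
```

```bash
python3 -m crank '0.8 2.5 35 0 0 0;0 0 35 0 0 0;0 0 25 0 0 0;0 0 14 0 0 0;0 0 0 0 0 0'; python3 -m crank '0 0 0 0 0 0;0 0 0 0 0 0;0 0 0 0 0 0;0 0 0 0 0 0' -1 40; python3 -m crank '0 0 -3 0 0 0;0 0 0 0 0 0'; python3 look.py v wrist
```

```text
time: 28.1
eef_pos: [0.6017, 0.316, 0.0125]
tcp_rot: [1.0, 0.0, -0.001, -0.0]
contact_force: [-1.0, 0.2, 0.4]
opening: 0.65
time: 28.6
eef_pos: [0.6036, 0.3159, 0.0152]
tcp_rot: [1.0, -0.0, 0.001, -0.001]
contact_force: [0.5, 0.1, 4.1]
opening: 0.259
time: 28.85
eef_pos: [0.6019, 0.3151, 0.0161]
tcp_rot: [1.0, 0.0, -0.001, -0.0]
contact_force: [0.1, -0.9, -1.2]
opening: 0.266
t 28.9 pos [0.6018 0.3151 0.0159] q [3.330e-01 5.310e-01 1.678e+00 1.000e-03 9.350e-01 3.320e-01] F [0.23 0.57 0.11] op 0.262
[[ 1.    -0.    -0.001]
 [-0.    -1.     0.   ]
 [-0.001 -0.    -1.   ]]
```

View pics/wrist_v.png

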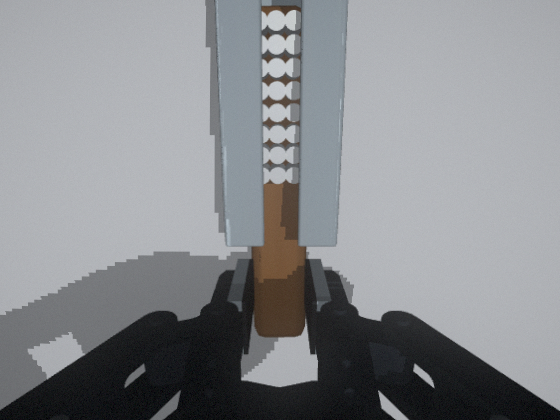

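```bash
python3 -m crank '0 10 0 0 0 0;0 12 0 0 0 0;0 12 0 0 0 0;0 12 0 0 0 0;0 12 0 0 0 0'; python3 -m crank '0 12 0 0 0 0;0 12 0 0 0 0;0 12 0 0 0 0;0 12 0 0 0 0;0 0 0 0 0 0'; python3 look.py w wrist side
```

```text
time: 29.52
eef_pos: [0.6025, 0.2563, 0.0166]
tcp_rot: [1.0, -0.0, 0.0, -0.0]
contact_force: [-0.6, 0.1, -1.1]
opening: 0.258
time: 30.15
eef_pos: [0.6025, 0.2085, 0.0165]
tcp_rot: [1.0, -0.001, -0.0, -0.0]
contact_force: [-0.2, 1.5, 0.8]
opening: 0.26
t 30.25 pos [0.6025 0.2094 0.0165] q [1.750e-01 4.540e-01 1.788e+00 1.000e-03 8.990e-01 1.750e-01] F [-0.05  0.96  0.11] op 0.263
[[ 1.    -0.     0.   ]
 [-0.    -1.     0.001]
 [ 0.    -0.001 -1.   ]]
```

View pics/side_w.png

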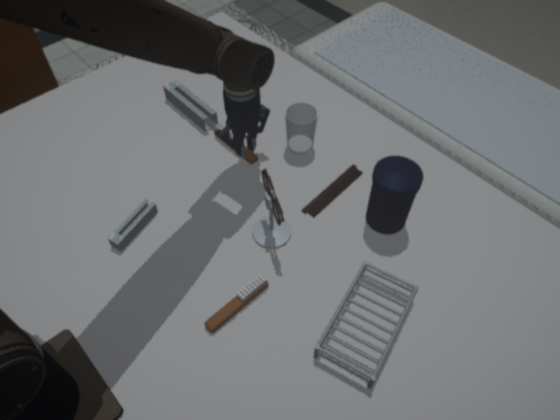

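View pics/wrist_w.png

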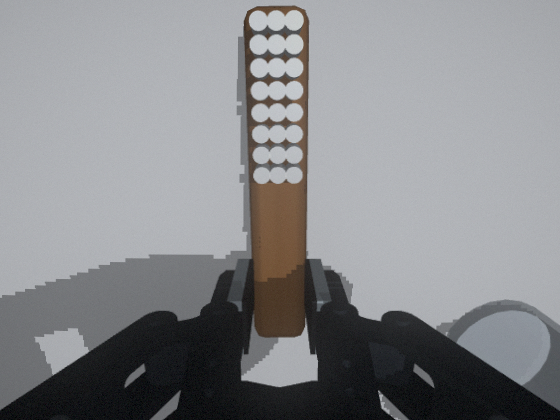

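```bash
python3 -m crank '0 10 -15 0 0 0;0 0 -45 0 0 0;0 0 -50 0 0 0;0 0 -50 0 0 0;0 0 -40 0 0 0' - 60; python3 -m crank '-15 48 0 0 0 0;-15 48 0 0 0 0;-15 48 0 0 0 0;-15 48 0 0 0 0;-15 48 0 0 0 0'; python3 -m crank '-15 48 0 0 0 0;-15 48 0 0 0 0;-15 48 0 0 0 0;-15 48 0 0 0 0;-15 38 0 0 0 0'; python3 -m crank '0 0 0 0 0 0.16;0 0 0 0 0 0.16;0 0 0 0 0 0.16;0 0 0 0 0 0.16;0 0 0 0 0 0.16'; python3 -m crank '0 0 0 0 0 0.16;0 0 0 0 0 0.16;0 0 0 0 0 0.16;0 0 0 0 0 0'; python3 look.py x wrist side scene
```

```text
time: 30.88
eef_pos: [0.603, 0.1992, 0.2206]
tcp_rot: [1.0, 0.0, 0.002, -0.001]
contact_force: [0.6, -1.0, -1.5]
opening: 0.254
time: 31.5
eef_pos: [0.5268, -0.0423, 0.2176]
tcp_rot: [1.0, 0.0, 0.001, -0.0]
contact_force: [1.0, 0.7, -1.5]
opening: 0.252
time: 32.12
eef_pos: [0.4517, -0.2728, 0.2175]
tcp_rot: [1.0, -0.0, 0.001, 0.0]
contact_force: [-0.8, -0.2, -0.7]
opening: 0.251
time: 32.75
eef_pos: [0.4524, -0.2709, 0.2172]
tcp_rot: [0.92, -0.392, 0.0, -0.0]
contact_force: [-0.6, -0.1, -1.0]
opening: 0.254
time: 33.25
eef_pos: [0.4524, -0.2709, 0.2171]
tcp_rot: [0.803, -0.596, 0.0, -0.0]
contact_force: [0.5, 0.0, -1.4]
opening: 0.253
t 33.4 pos [ 0.4524 -0.2708  0.2166] q [-7.320e-01 -2.800e-02  1.952e+00  1.000e-03  1.218e+00  5.450e-01] F [ 0.4   0.65 -1.1 ] op 0.253
[[ 0.289 -0.957  0.   ]
 [-0.957 -0.289  0.   ]
 [-0.    -0.001 -1.   ]]
```

View pics/side_x.png

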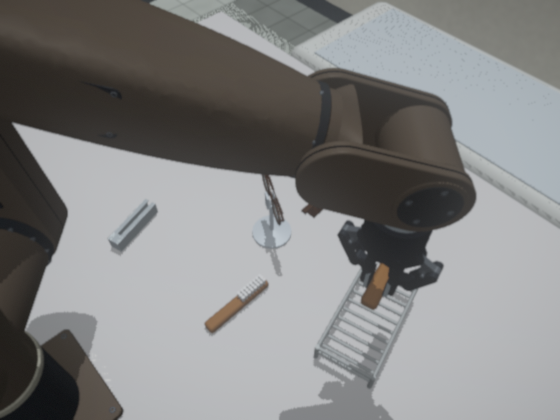

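View pics/wrist_x.png

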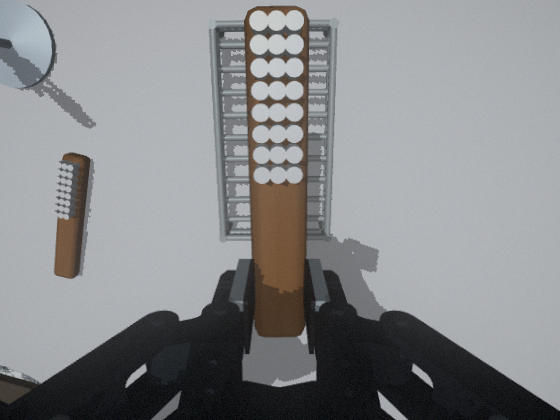

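View pics/scene_x.png

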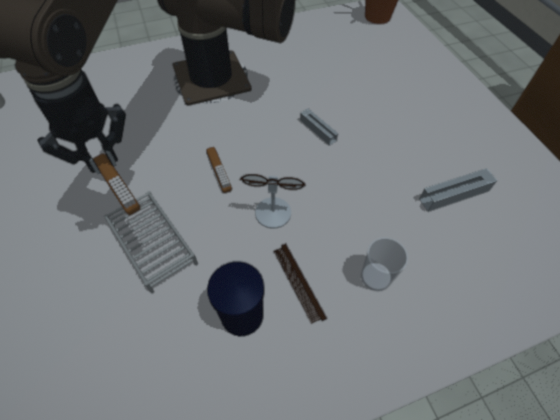

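Run:
```python
from h import *
s=np.load("pics/wrist_x.npz"); C=cam("wrist",s)
W=R.from_quat(s["tcp_rot"]).as_matrix()
q=np.array([onz(C,p,.041) for p in [(213,24),(337,22),(221,239),(330,238)]])
print(q.round(4),"ctr",q.mean(0)); d=q[0]+q[1]-q[2]-q[3]; print("yaw",np.degrees(np.arctan2(d[1],d[0])),"L",np.linalg.norm(d)/2)
print("tool yaw of -y:",np.degrees(np.arctan2(*(-W[:,1])[1::-1])))
zt=s["eef_pos"][2]-.0115+.018
h=onz(C,(280,335),zt);b=onz(C,(277,8),zt)
print("L brush",np.linalg.norm(h-b)); print("handle tool",W.T@(h-s["eef_pos"]),"back tool",W.T@(b-s["eef_pos"]))
cb=s["eef_pos"]+W@np.array([0,-.045,0])
print("rack ctr in tool minus brush:",W.T@(q.mean(0)-cb))
C2=cam("scene")
q2=np.array([onz(C2,p,.041) for p in [(152,195),(107,218),(194,262),(150,287)]]);print(q2.mean(0))
```

```text
[[ 0.5678 -0.179   0.041 ]
 [ 0.5985 -0.2761  0.041 ]
 [ 0.3859 -0.2319  0.041 ]
 [ 0.4173 -0.3324  0.041 ]] ctr [ 0.49238213 -0.25486916  0.041     ]
yaw 16.73672576876819 L 0.18960798134136672
tool yaw of -y: 16.77958060211942
L brush 0.1326077412019515
handle tool [ 1.44962818e-05  2.59409860e-02 -6.52416746e-03] back tool [-0.00109527 -0.10666205 -0.00640093]
rack ctr in tool minus brush: [-0.00382672  0.00227567  0.17609984]
[ 0.50633617 -0.24978345  0.041     ]
```

```bash
python3 -m crank '-3.5 0 50 0 0 0;0 0 50 0 0 0;0 0 40 0 0 0;0 0 20 0 0 0;0 0 0 0 0 0'; python3 -m crank '0 0 6 0 0 0;0 0 5 0 0 0;0 0 0 0 0 0'; python3 look.py y wrist side
```

```text
time: 34.02
eef_pos: [0.4503, -0.2662, 0.0543]
tcp_rot: [0.802, -0.597, -0.003, -0.001]
contact_force: [-0.3, -0.4, -0.3]
opening: 0.256
time: 34.4
eef_pos: [0.4516, -0.2673, 0.0453]
tcp_rot: [0.802, -0.597, -0.0, -0.0]
contact_force: [-0.2, 1.4, -0.8]
opening: 0.252
t 34.5 pos [ 0.4517 -0.2674  0.0455] q [-7.280e-01  1.960e-01  2.064e+00  1.000e-03  8.810e-01  5.510e-01] F [ 0.71 -0.29 -0.5 ] op 0.25
[[ 0.287 -0.958  0.001]
 [-0.958 -0.287  0.   ]
 [-0.    -0.001 -1.   ]]
```

View pics/wrist_y.png

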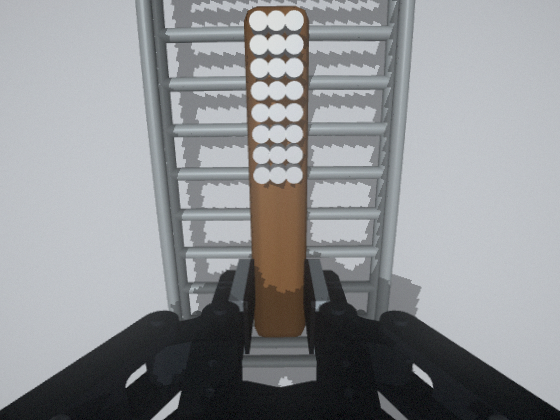

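View pics/side_y.png

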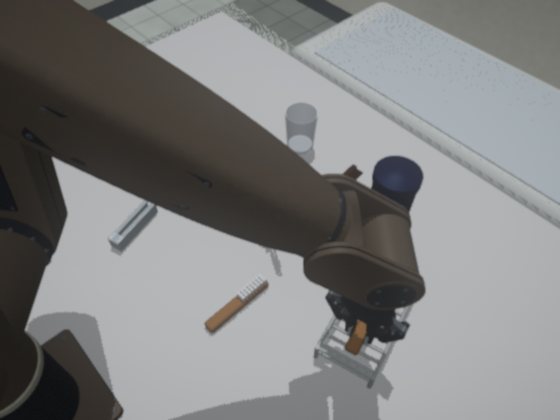

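```bash
python3 -m crank '0 0 2 0 0 0;0 0 0 0 0 0'; python3 -m crank '0 0 1.5 0 0 0;0 0 0 0 0 0'; python3 -m crank '0 0 1 0 0 0;0 0 0 0 0 0'
```

```text
time: 34.75
eef_pos: [0.4514, -0.2672, 0.043]
tcp_rot: [0.802, -0.597, -0.0, -0.0]
contact_force: [-0.5, -0.5, -0.7]
opening: 0.25
time: 35.0
eef_pos: [0.4514, -0.2672, 0.0414]
tcp_rot: [0.802, -0.597, -0.0, -0.0]
contact_force: [0.0, 0.1, -0.5]
opening: 0.255
time: 35.25
eef_pos: [0.4516, -0.2674, 0.0407]
tcp_rot: [0.802, -0.597, -0.0, -0.0]
contact_force: [-1.3, 0.3, -0.1]
opening: 0.251
```

```bash
python3 -m crank '0 0 0.7 0 0 0;0 0 0 0 0 0'; python3 -m crank '0 0 0.7 0 0 0;0 0 0 0 0 0'; python3 -m crank '0 0 0.7 0 0 0;0 0 0 0 0 0'
```

```text
time: 35.5
eef_pos: [0.4518, -0.2675, 0.0406]
tcp_rot: [0.802, -0.597, 0.0, -0.0]
contact_force: [-2.0, 1.4, 5.0]
opening: 0.249
time: 35.75
eef_pos: [0.452, -0.2678, 0.0406]
tcp_rot: [0.802, -0.597, 0.0, -0.0]
contact_force: [-3.4, 1.5, 8.2]
opening: 0.251
time: 36.0
eef_pos: [0.4522, -0.268, 0.0405]
tcp_rot: [0.802, -0.597, 0.0, -0.0]
contact_force: [-3.8, 1.9, 10.8]
opening: 0.255
```

```bash
python3 -m crank '0 0 -1.5 0 0 0;0 0 0 0 0 0' - 20; python3 -m crank '0 0 0 0 0 0;0 0 0 0 0 0;0 0 0 0 0 0' 0; python3 -m crank '0 0 -15 0 0 0;0 0 -40 0 0 0;0 0 -50 0 0 0;0 0 -50 0 0 0;0 40 0 0 0 0'; python3 -m crank '0 0 0 0 0 0;0 0 0 0 0 0'; python3 look.py z wrist side scene
```

```text
time: 36.25
eef_pos: [0.452, -0.2678, 0.0406]
tcp_rot: [0.802, -0.597, 0.001, -0.0]
contact_force: [-0.8, -0.9, 5.4]
opening: 0.25
time: 36.62
eef_pos: [0.4511, -0.2669, 0.0393]
tcp_rot: [0.802, -0.597, -0.001, -0.0]
contact_force: [0.2, -0.4, 0.1]
opening: 0.498
time: 37.25
eef_pos: [0.4163, -0.2811, 0.2022]
tcp_rot: [0.803, -0.596, 0.006, 0.001]
contact_force: [-0.1, -0.3, 0.1]
opening: 0.505
time: 37.5
eef_pos: [0.4133, -0.2788, 0.1953]
tcp_rot: [0.802, -0.597, 0.0, -0.001]
contact_force: [1.0, 0.3, 0.3]
opening: 0.5
t 37.65 pos [ 0.4135 -0.2785  0.1946] q [-7.970e-01 -7.300e-02  2.037e+00  1.000e-03  1.179e+00  4.820e-01] F [-0.26  1.21 -0.1 ] op 0.5
[[ 0.287 -0.958 -0.   ]
 [-0.958 -0.287  0.002]
 [-0.002 -0.    -1.   ]]
```

View pics/wrist_z.png

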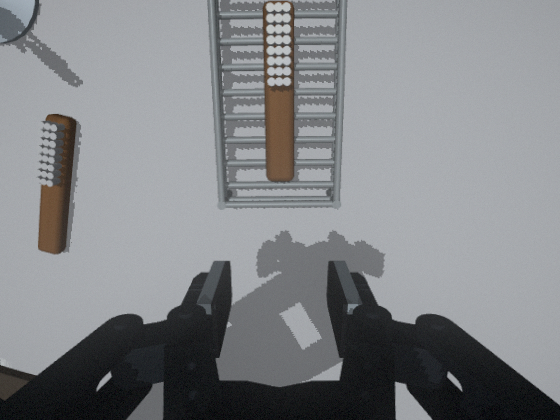

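View pics/scene_z.png

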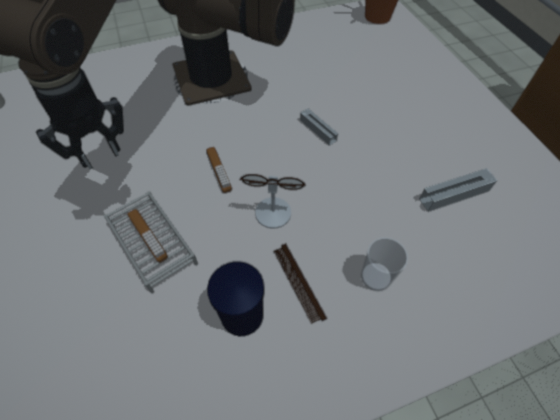

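View pics/side_z.png

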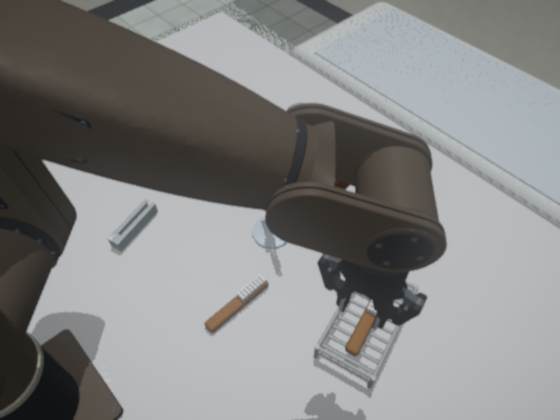

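Run:
```python
from h import *
s=np.load("pics/wrist_z.npz"); C=cam("wrist",s)
h=onz(C,(280,180),.046); rn=onz(C,(280,205),.041); u=np.array([.9576,.288,0])
print("handle end to rim centre mm",(h-rn)@u*1e3,"brush centre est vs rack: ", ((h-rn)@u*1e3)+70-94.5)
C=cam("scene"); a=onz(C,(131,211),.046); b=onz(C,(164,260),.046); q=np.array([onz(C,p,.041) for p in [(152,195),(107,218),(194,262),(150,287)]]).mean(0)
d=(a+b)/2-q; print(np.linalg.norm(a-b),d, "along",d@u,"across",d@np.array([-.288,.958,0]))
print(readout.get_state()["contact_force"])
```

```text
handle end to rim centre mm 23.343971801122628 brush centre est vs rack:  -1.1560281988773795
0.1428114405218971 [-0.00781448 -0.00355097  0.005     ] along -0.008505821218155147 across -0.001151261468391735
[-0.25897182  1.20871723 -0.10464028]
```

Both estimates put the brush within 9 mm of the bed's middle. The case lies flat and the bystanders haven't moved, so I'm handing in.

```bash
python3 -c "
from plant import ctrl; print(ctrl.sign_off())"
```

```text
the job is handed in; nothing more can be done
None
```

The denture brush is on the soap rack, bristles up and lengthwise inside the rim. The job was handed in at about 38 s; no verdict is given. The first tip failed and I had to recover from it.

**First tip:** I lifted the larger grey case, moved it clear and tipped it to 28°. The tip was too fast and the mouth was too far above the sill. The brush ran all the way out and came to rest on the sill, bristles up.

**Recovery:** I laid the case flat and let go of it. I then picked up the brush and slid it back into the case, leaving about 48 mm of handle out. I gripped the case again and tipped it to 21.8° with the handle end resting on the sill, then laid it flat and released it with about 52 mm out. I then drew the brush out by the handle and laid it on the rack.

**Uncertain:**
- On the successful tip, the handle was already sticking out because I had put the brush back by hand. It did not slide out by tipping that time.
- Step 1 may have counted during the first tip or only during the second. I believe the order of steps holds either way.
- I saw no free fall when the brush ran out, but I could not measure its speed.

**Last checks:**
- **Brush position:** it is 1 mm (wrist camera) or about 8.5 mm (scene camera) from the bed's middle lengthwise, and about 1 mm off across. The two cameras disagree, but both are well inside the limits.
- **Case and bystanders:** the case looks flat and empty, right way up. The pot, tumbler, glasses holder and comb look unmoved by eye.
- **Robot:** the gripper was about 15 cm above the rack with no contact force beyond sensor noise.

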